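Sort the returned dental pieces, dose the tub and ring for collection

TASK

Clear the returned pieces off the bench: lay every steel impression tray in the blue tub, and set every plaster model base down on the floor of the grey crate. Then give the tub three full strokes of the pump, pressing its head right down to the stop and letting it come all the way up each time, and after that push the desk bell's plunger right down to call for collection. Leave everything else on the bench where it stands.

Things in the scene. Friction and masses are not known exactly. Their poses are not given: they have to be found in the camera images.
- tray0: steel dental impression tray, a U-shaped trough 50 long (x) x 48 wide (y) x 18 high that lies open side up, with a straight green handle bar sticking out of its -x end. Origin: on its underside, on its middle line, 36 from the open (+x) end and 14 from the trough's -x end; z up, x from handle to open end. The handle is 10 wide (y), from 2 to 18 above the underside, and runs from x = -14 to x = -54. About 50 g. May be absent (None).
- tray1: steel dental impression tray, a U-shaped trough 50 long (x) x 48 wide (y) x 18 high that lies open side up, with a straight green handle bar sticking out of its -x end. Origin: on its underside, on its middle line, 36 from the open (+x) end and 14 from the trough's -x end; z up, x from handle to open end. The handle is 10 wide (y), from 2 to 18 above the underside, and runs from x = -14 to x = -54. About 50 g. May be absent (None).
- tray2: steel dental impression tray, a U-shaped trough 50 long (x) x 48 wide (y) x 18 high that lies open side up, with a straight green handle bar sticking out of its -x end. Origin: on its underside, on its middle line, 36 from the open (+x) end and 14 from the trough's -x end; z up, x from handle to open end. The handle is 10 wide (y), from 2 to 18 above the underside, and runs from x = -14 to x = -54. About 50 g. May be absent (None).
- model0: yellow plaster model of a row of teeth, on a flat block base 44 deep (x) x 56 wide (y) x 20 high; the arch with white teeth rises to 31. Origin: centre of its underside; z up. About 110 g; best gripped across the 44 (x). May be absent (None).
- model1: pink plaster model of a row of teeth, on a flat block base 44 deep (x) x 56 wide (y) x 20 high; the arch with white teeth rises to 31. Origin: centre of its underside; z up. About 110 g; best gripped across the 44 (x). May be absent (None).
- model2: yellow plaster model of a row of teeth, on a flat block base 44 deep (x) x 56 wide (y) x 20 high; the arch with white teeth rises to 31. Origin: centre of its underside; z up. About 110 g; best gripped across the 44 (x). May be absent (None).
- station: fixed dosing station: a thin grey base plate with a blue open tub, and a white pump bottle just beyond the tub's +x end. Origin: under the tub's centre, on the table, z up. Tub: 200 (x) x 200 (y) outside, walls 5 thick, inner floor 9 and rim 50 above the table. Bottle: 66 diameter, axis at x = +136, body up to 160 high; above it the pump head, whose thin spout reaches from the head 53 back over the tub at about 200 high.
- pump (a joint): the pump head: an orange disc 38 in diameter, sprung, travels straight down. 0 = up, 0.020 = at its stop (m). About 3 N to start, 9 N at the stop; returns by itself.
- pump_top (a point): centre of the flat top of the pump head (moves with it); 208 above the table when up
- crate: fixed grey open crate for models, 280 (x) x 130 (y) outside, walls 5 thick, inner floor 5 and rim 50 above the table. Origin: centre of its underside, z up.
- bell (a joint): brass plunger of the steel desk bell (bell 80 in diameter, fixed), 20 in diameter, sprung, travels straight down. 0 = up, 0.006 = at its stop (m). About 2 N to start, 4 N at the stop; returns by itself.
- bell_top (a point): centre of the top of the bell's plunger (moves with it); 57 above the table when up
- bowl: bystander: teal bowl, 80 diameter, 45 high; origin centre of underside
- burblock: bystander: wooden block 50 x 70 x 28 with burs standing up to 48; origin centre of underside
- spray: bystander: white spray bottle, 74 diameter, 200 high; origin centre of underside
- brushpot: bystander: grey pot of brushes, 68 diameter, about 190 high with the brushes; origin centre of underside
- carver: bystander: thin wax carver with wooden handle, 170 long, 11 thick, lying at the back; origin near its middle, on its underside
- waxjar: bystander: amber jar with red lid, 60 diameter, 60 high; origin centre of underside

How it is judged (in metres and radians):
On the way, in this order (a step that is already met when the one before it is completed fails the run):
1. all trays lie in the tub and all models stand in the crate (x of tray0 in the frame of station between -0.095 and 0.095 m and y of tray0 in the frame of station between -0.095 and 0.095 m and z of tray0 in the frame of station between 0 and 0.045 m and linear speed of each of tray0, tray1, tray2, model0, model1, model2 below 0.05 m/s and x of tray1 in the frame of station between -0.095 and 0.095 m and y of tray1 in the frame of station between -0.095 and 0.095 m and z of tray1 in the frame of station between 0 and 0.045 m and x of tray2 in the frame of station between -0.095 and 0.095 m and y of tray2 in the frame of station between -0.095 and 0.095 m and z of tray2 in the frame of station between 0 and 0.045 m and x of model0 in the frame of crate between -0.135 and 0.135 m and y of model0 in the frame of crate between -0.06 and 0.06 m and z of model0 in the frame of crate between 0 and 0.018 m and angle between each of model0, model1, model2's own z axis and vertical below 0.2 rad and x of model1 in the frame of crate between -0.135 and 0.135 m and y of model1 in the frame of crate between -0.06 and 0.06 m and z of model1 in the frame of crate between 0 and 0.018 m and x of model2 in the frame of crate between -0.135 and 0.135 m and y of model2 in the frame of crate between -0.06 and 0.06 m and z of model2 in the frame of crate between 0 and 0.018 m), for 0.2 s.
2. the pump head is pressed to its stop (value of joint pump above 0.018 m), for 0.05 s.
3. the pump head is back up (value of joint pump below 0.004 m), for 0.1 s.
4. the pump head is pressed to its stop a second time (value of joint pump above 0.018 m), for 0.05 s.
5. the pump head is back up again (value of joint pump below 0.004 m), for 0.1 s.
6. the pump head is pressed to its stop a third time (value of joint pump above 0.018 m), for 0.05 s.
7. the pump head is back up after the third stroke (value of joint pump below 0.004 m), for 0.1 s.
8. the bell's plunger is pressed to its stop (value of joint bell above 0.005 m), for 0.05 s.
At the end, for the whole second after the job is handed in: Every tray present is at rest in the tub (origin within its walls and less than 45 mm above the table); every model present is at rest in the crate, base on the floor (origin within the walls and below 18 mm, tilted less than 0.2 rad); pump head up (within 4 mm) and bell plunger up (within 1.5 mm) (all of step 1 and value of joint pump below 0.004 m and value of joint bell below 0.0015 m); the robot touches nothing.
It fails at once if a bystander is moved more than 4 cm or tipped (distance of any of bowl, burblock, spray, brushpot, carver, waxjar from where it was at the start of the episode above 0.04 m or angle between any of bowl, burblock, spray, brushpot, carver, waxjar's own z axis and vertical above 0.6 rad).
Of tray0, tray1, tray2 only 2 to 3 are there at a start; the rules pass over those that are not, and their reading is None.
Of model0, model1, model2 only 2 to 3 are there at a start; the rules pass over those that are not, and their reading is None.
At some moment in a run one of tray0, tray1, tray2, model0, model1, model2 may be knocked a few centimetres aside while the robot is not near it.
It also fails if it takes over 210 s, if anything falls off the work surface, if the arm or the gripper's body presses on something with over 40 N, if the wrist force passes 120 N, or if a joint passes its speed limit or range.

ROBOT

A 6-joint arm with a two-finger parallel gripper is mounted at the origin on the work surface. World frame = base frame: x ahead of the robot, y to its left, z up, the work surface at z = 0. Lengths are in mm, angles in rad, forces in N, time in s.
With the tool pointing down it reaches from about 400 to 825 mm from the base axis. Payload 7 kg.
Tool frame: the origin (TCP) lies where the fingers leave the gripper's body, on its centre line; the fingertips stand 73 mm ahead of it and the grasp point (between the pads) lies 54 mm ahead of it (r.grip_point_offset is the distance from the TCP to the grasp point, in mm); y points along the fingers, z is the direction in which the jaws open and shut, and the axes are right-handed (so a half turn about y gives the same grasp; the last joint's range is limited). The gripper opens to 85 mm and grips with 20 to 120 N. Pads are 22 mm wide; open, the fingers measure 114 mm over their backs; the gripper's body (76 mm by 85 mm) begins 54 mm behind the grasp point. The pads swing forward as they close: fully open they stand 13 mm farther back than shut.
Start: joints at [1.614, 0.359, 0.012, 0, -1.224, -0.288], TCP at [163.605, 654.85, 303.902] pointing down, gripper open.
Joint ranges: [-3.07, 3.07], [-1.43, 2.12], [-1.02, 1.25], [-3.03, 1.67], [-3.05, -0], [-3.03, 3.03]. Speed limits (rad/s): [2.39, 2.39, 3.01, 3.14, 3.14, 3.14].

INTERFACE

Orientations are given as a rotation vector (axis times angle).
In Python, from cell import r gives the robot as it stands.
- The arm moves only by the tool move_arm, never from a script. Its argument "motion" is a list that holds one entry, the list of rows, each a list of 6 numbers: the shift along the tool's x, y, z in mm, then the turn, a rotation vector about the tool's x, y, z in degrees. A call has 1 to 12 rows; each row shifts and turns the pose as measured when the row begins, along the tool's axes as they then stand; what a row does not reach is not made up. A row lasts 1/10 s, in which the tool goes at most 50 mm and 8.59 degrees, less where a joint would pass 70% of its speed; a pose out of reach is approached as far as the arm can. A call is refused whole if a number of a shift passes 50 or a number of a turn 8.59, either way. A call with a gripper value outside its range is refused whole. "hand" is the finger opening in mm, from 0 to 85.4, set as the call begins (left out, the last holds). The fingers move at their own pace and stop on an object; the grip force is fixed at half the most. Time passes only in rows, so rows that do not move let the fingers close. It gives the time, the measured TCP pose, the force and the opening at its end, in the units of the state.
- r.state(): the state, without advancing time (a new reading comes with each control period).
- r.grab_frame(name): name is "scene" or "top" or "wrist"; returns (picture, depth): 420x560x3 uint8, red, green, blue; 420x560 float32, mm along the optical axis (not along the pixel's ray), 0 where there is no reading.
- r.camera_model(name): a dict with "fov_y" (degrees; the focal length in pixels is half the picture's height over the tangent of half this angle, whatever the lens; pixels are square), "cx", "cy" (the principal point, pixels), "camera_from_world" (4x4, takes a point from world to camera coordinates); the wrist camera has in their place "T_tool_cam" (4x4, takes a point from camera to tool coordinates, whose origin is the TCP and whose axes are the tool frame's). Camera axes: x right, y down, z forward; pixel columns grow to the right and rows downward; lengths in mm; the calibration is good to about 2 mm. A picture is of the moment at which its call begins: read the wrist's pose just before it. camera_model takes no time and is no camera call.
- r.sign_off(): hands the job in, once; it reports no verdict.
Trained networks look in the newest picture that a camera, given by its name, has taken for a name from the list of things; names that differ only in an ending like _2 or _b are one class to them, and where a whole thing is asked for, a point or a joint stands for the part that bears it (a point fixed in the world has none). Each returns a list of dicts, best first, with "score" (0 to 1); they miss things now and then, are a little off and sometimes report something else, mostly with a low value. They report only what shows in the picture. A call takes as long as a camera call.
- r.silhouettes(camera, label): "mask" (420x560 bool, what is visible of it).
- r.mark_of(camera, label): "location" ([x, y, z] in mm, in the coordinates of the camera as it stood for that picture, good to about 4 mm: a listed point, or the origin of a listed thing).
The state is a dict: "time_s": time; "joint_positions": joint angles; "joint_velocities": joint speeds; "effort": joint torques, N m; "ee_pos": TCP position; "ee_rot": TCP orientation; "ft_force": force on the tool from outside, world axes, zero at the start; "torque": the same for the moment, N m; "finger_gap": opening from 0.0 (shut) to 1.0 (fully open).
Only numpy, scipy, OpenCV 4.12 (cv2) and the standard library are available. Lean on these libraries where they do the work, as an engineer would, in place of code of your own. Each camera call takes 0.05 s, during which the arm holds its last target.

## Working session

There is one attempt and no reset: what is moved stays moved. The work goes in short steps, Python scripts to look and compute and a tool call to move; the robot and the scene stay as the last step left them, time stands still between calls to the robot, and variables do not carry over. Pictures are saved under pics/ and viewed, and the job is handed in when it is done.

Besides the shell and the picture viewer there is one more tool, called in YAML: its name, and indented under it one key for each argument. move_arm: Moves the arm, as the interface text tells. Its arguments: {"type":"object","properties":{"motion":{"type":"array"},"hand":{"type":"number"}},"required":["motion"]}

```bash
ls; mkdir -p pics; cat > h.py <<'E'
import numpy as np, cv2
from scipy.spatial.transform import Rotation as R
from cell import r
def cam2world(name,st=None):
    m=r.camera_model(name)
    if 'camera_from_world' in m: return np.linalg.inv(np.array(m['camera_from_world']))
    st=st or r.state()
    T=np.eye(4);T[:3,:3]=R.from_rotvec(st['ee_rot']).as_matrix();T[:3,3]=st['ee_pos']
    return T@np.array(m['T_tool_cam'])
def cloud(name,depth,T):
    m=r.camera_model(name);h,w=depth.shape
    f=h/2/np.tan(np.radians(m['fov_y'])/2)
    v,u=np.mgrid[:h,:w]
    P=np.stack([(u-m['cx'])/f*depth,(v-m['cy'])/f*depth,depth],-1)
    return P@T[:3,:3].T+T[:3,3]
E
python3 - <<'E'
from h import *
st=r.state();print(st)
for n in ['scene','top','wrist']:
    T=cam2world(n,r.state());p,d=r.grab_frame(n)
    cv2.imwrite(f'pics/{n}0.png',p[...,::-1]);np.savez(f'{n}0.npz',p=p,d=d,T=T)
    print(n,r.camera_model(n)['fov_y'],T.round(2).tolist())
E
```

```text
pics
{'time_s': 0.0, 'joint_positions': array([ 1.61411579e+00,  3.59375949e-01,  1.10398357e-02, -3.67440812e-04,
       -1.22406690e+00, -2.88071789e-01]), 'joint_velocities': array([ 0.00016065, -0.00060783,  0.00052582, -0.00052803,  0.00083698,
       -0.00047453]), 'effort': array([-3.15740879e-03, -5.83320379e+01,  2.93426603e+01,  6.93717465e+00,
       -5.85516274e-03, -6.87883499e-06]), 'ee_pos': array([163.50481391, 654.52144561, 302.95924423]), 'ee_rot': array([-0.25725384, -2.08949125,  2.09295022]), 'ft_force': array([-0.06430537, -0.27692649,  0.21320635]), 'torque': array([-0.03855301,  0.0161516 ,  0.0330269 ]), 'finger_gap': 0.9982535992274988}
scene 56.924329624939205 [[-0.15, 0.63, -0.76, 1288.02], [0.99, 0.08, -0.13, 127.05], [-0.02, -0.77, -0.64, 706.7], [0.0, 0.0, 0.0, 1.0]]
top 54.55107151869844 [[0.01, -1.0, 0.09, 516.77], [-1.0, -0.01, -0.03, 6.41], [0.03, -0.09, -1.0, 982.92], [0.0, 0.0, 0.0, 1.0]]
wrist 66.48669284650029 [[-0.24, -0.93, -0.29, 237.01], [-0.97, 0.23, 0.07, 635.63], [0.0, 0.3, -0.96, 373.07], [0.0, 0.0, 0.0, 1.0]]
```

View pics/top0.png

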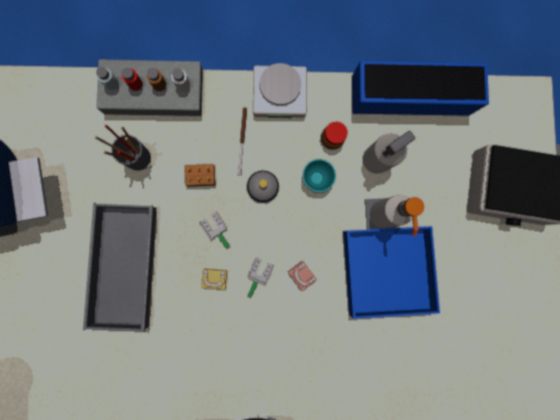

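View pics/scene0.png

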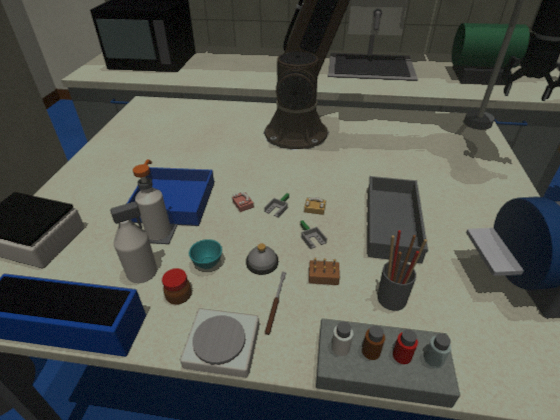

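View pics/wrist0.png

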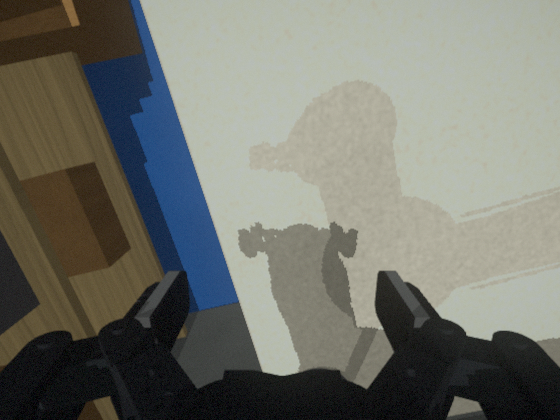

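The top view shows two trays (at 214,226 and 261,271), the yellow model (214,279), the pink model (302,275), the crate on the left, the tub on the right, and the bell at (263,185). Next I measure their positions.

```bash
cat > meas.py <<'E'
from h import *
import sys
def measure(cam,labels,save=None):
    T=cam2world(cam,r.state());p,d=r.grab_frame(cam);P=cloud(cam,d,T)
    if save: cv2.imwrite(f'pics/{save}.png',p[...,::-1]);np.savez(f'{save}.npz',p=p,d=d,T=T)
    for l in labels:
        for q in r.mark_of(cam,l)[:3]:
            if q['score']<.3: continue
            w=T[:3,:3]@np.array(q['location'])+T[:3,3]
            print(l,'mark',round(q['score'],2),w.round(1))
        for q in r.silhouettes(cam,l)[:3]:
            if q['score']<.3: continue
            m=q['mask']&(d>0);X=P[m]
            if len(X)<10: continue
            rect=cv2.minAreaRect(X[:,:2].astype(np.float32))
            v,u=np.where(m)
            print(l,'sil',round(q['score'],2),'n',m.sum(),'uv',u.mean().round(),v.mean().round(),'med',np.median(X,0).round(1),'zmax',np.percentile(X[:,2],98).round(1),'rect',np.round(rect[0],1),np.round(rect[1],1),round(rect[2],1))
    return p,d,T,P
E
python3 - <<'E'
from meas import *
measure('top',['tray0','model0','model1','station','pump_top','crate','bell_top'],'top1')
measure('scene',['pump_top','bell_top','tray0','model0','model1'],'scene1')
print(r.state()['time_s'])
E
```

```text
tray0 mark 0.66 [551.8  99.9  -3.5]
tray0 mark 0.56 [ 4.398e+02  3.000e-01 -1.100e+00]
tray0 sil 0.85 n 377 uv 214.0 230.0 med [548.8 102.    3.8] zmax 19.6 rect [543.  98.] [88.9 46.8] 33.5
tray0 sil 0.74 n 389 uv 258.0 276.0 med [440.3   3.    3.5] zmax 19.1 rect [434.9   0.6] [49.6 83.6] 67.6
model0 mark 0.96 [ 442.6 -108.4    2.2]
model0 mark 0.65 [435.6 102.8  -3.2]
model0 sil 0.71 n 459 uv 301.0 276.0 med [ 442.1 -102.    20.3] zmax 30.4 rect [ 441.2 -102.9] [55.3 45.7] 37.3
model0 sil 0.67 n 469 uv 214.0 279.0 med [434.1 101.   20.6] zmax 31.1 rect [433.4 102.1] [55.8 43.9] 85.9
model1 mark 0.96 [ 442.6 -108.4    2.2]
model1 mark 0.65 [435.6 102.8  -3.2]
model1 sil 0.71 n 459 uv 301.0 276.0 med [ 442.1 -102.    20.3] zmax 30.4 rect [ 441.2 -102.9] [55.3 45.7] 37.3
model1 sil 0.67 n 469 uv 214.0 279.0 med [434.1 101.   20.6] zmax 31.1 rect [433.4 102.1] [55.8 43.9] 85.9
station mark 0.96 [ 455.1 -307.6   -2.7]
station mark 0.62 [ 728.6 -286.7   -3.5]
station sil 0.68 n 893 uv 319.0 175.0 med [ 682.7 -145.4   19.7] zmax 45.9 rect [ 683.  -143.5] [78.1 90. ] 70.9
station sil 0.56
[... 1394 characters left out ...]
1 -302.9  204.4] zmax 209.4 rect [ 444.  -395.8] [389.6  52.5] 32.1
model0 sil 0.71 n 280 uv 241.0 201.0 med [ 453.  -106.1   20.4] zmax 30.6 rect [ 432.6 -117.1] [89.4 43.9] 37.8
model0 sil 0.52 n 322 uv 314.0 205.0 med [446.8  98.6  19.2] zmax 31.0 rect [422.5  98.2] [79.1 57.3] 4.4
model1 mark 0.83 [ 444.2 -107.3    1. ]
model1 mark 0.67 [434.9  99.3  -0.7]
model1 sil 0.73 n 256 uv 141.0 170.0 med [ 595.1 -302.9  204.4] zmax 209.4 rect [ 444.  -395.8] [389.6  52.5] 32.1
model1 sil 0.71 n 280 uv 241.0 201.0 med [ 453.  -106.1   20.4] zmax 30.6 rect [ 432.6 -117.1] [89.4 43.9] 37.8
model1 sil 0.52 n 322 uv 314.0 205.0 med [446.8  98.6  19.2] zmax 31.0 rect [422.5  98.2] [79.1 57.3] 4.4
1.45
```

```bash
cat >> h.py <<'E'
def pose():
    st=r.state();M=R.from_rotvec(st['ee_rot']).as_matrix()
    return np.array(st['ee_pos']),M,st
def plan(xyz,yaw=None):
    """print turn (about tool y, deg) then shift in tool axes after the turn"""
    p,M,st=pose()
    z=M[:,2];phi=np.degrees(np.arctan2(z[1],z[0]))
    print('TCP',p.round(1),'phi',round(phi,1),'ydir',M[:,1].round(3),'j',np.round(st['joint_positions'],2),'F',np.round(st['ft_force'],1),'gap',round(st['finger_gap'],3),'t',st['time_s'])
    # levelling + yaw
    y=phi if yaw is None else phi+(yaw-phi+90)%180-90
    a=np.radians(y);Z=np.array([np.cos(a),np.sin(a),0]);Y=np.array([0,0,-1.]);X=np.cross(Y,Z)
    D=np.stack([X,Y,Z],1)
    rv=np.degrees(R.from_matrix(M.T@D).as_rotvec())
    print('turn total (tool,deg)',rv.round(1),'yaw ->',round(y,1))
    d=np.asarray(xyz)-p
    print('shift before turn',(M.T@d).round(1),' after turn',(D.T@d).round(1))
E
python3 -c "
from h import *
plan([434.5,101,200],-4.1)"
```

```text
TCP [163.6 654.8 303.9] phi -104.0 ydir [-0. -0. -1.] j [ 1.61  0.36  0.01 -0.   -1.22 -0.29] F [-0.3 -0.4  0.7] gap 1.0 t 1.45
turn total (tool,deg) [-0.  80.1 -0. ] yaw -> -184.1
shift before turn [-397.   103.9  471.7]  after turn [-533.   103.9 -309.8]
```

move_arm:
  motion:
    - [[0, 0, 0, 0, 8, 0], [0, 0, 0, 0, 8, 0], [0, 0, 0, 0, 8, 0], [0, 0, 0, 0, 8, 0], [0, 0, 0, 0, 8, 0], [0, 0, 0, 0, 8, 0], [0, 0, 0, 0, 8, 0], [0, 0, 0, 0, 8, 0], [0, 0, 0, 0, 8, 0], [0, 0, 0, 0, 8, 0]]

```text
time_s: 2.45
ee_pos: [163.6, 654.9, 303.9]
ee_rot: [-1.265, -1.117, 1.117]
ft_force: [-0.3, 0.9, 1.5]
finger_gap: 1.003
```

move_arm:
  motion:
    - [[-44, 8, -26, 0, 0, 0], [-44, 8, -26, 0, 0, 0], [-44, 8, -26, 0, 0, 0], [-44, 8, -26, 0, 0, 0], [-44, 8, -26, 0, 0, 0], [-44, 8, -26, 0, 0, 0], [-44, 8, -26, 0, 0, 0], [-44, 8, -26, 0, 0, 0], [-44, 8, -26, 0, 0, 0], [-44, 8, -26, 0, 0, 0], [-44, 8, -26, 0, 0, 0], [-44, 8, -26, 0, 0, 0]]

```text
time_s: 3.65
ee_pos: [396.8, 109.7, 210.9]
ee_rot: [-1.262, -1.129, 1.111]
ft_force: [0.6, 1.5, 0.8]
finger_gap: 1.002
```

```bash
python3 - <<'E'
from meas import *
plan([434.5,101,200],-4.1)
measure('wrist',['model0','tray0'],'w1')
E
```

```text
TCP [396.8 109.7 210.9] phi 173.1 ydir [ 0.007  0.008 -1.   ] j [ 0.75 -0.   -0.67 -0.   -0.89 -0.87] F [0.6 1.5 0.8] gap 1.002 t 3.65
turn total (tool,deg) [ 0.4 -2.8  0.5] yaw -> 175.9
shift before turn [ -4.2  11.1 -38.4]  after turn [ -6.   10.9 -38.3]
model0 mark 0.9 [430.6  98.3   1.1]
model0 sil 0.71 n 3523 uv 239.0 198.0 med [433.   97.4  20.5] zmax 30.8 rect [437.2 104.4] [64.4 49.1] 85.9
tray0 mark 0.91 [443.4  -6.4  -5.7]
tray0 mark 0.79 [ 5.523e+02  1.021e+02 -1.000e-01]
tray0 sil 0.98 n 2920 uv 110.0 209.0 med [550.7  95.4   9.7] zmax 18.9 rect [546.4  94.1] [92.5 52.7] 33.9
tray0 sil 0.72 n 4228 uv 206.0 69.0 med [ 4.443e+02 -3.000e-01  3.900e+00] zmax 19.0 rect [436.1  -0.9] [51.8 93.4] 65.9
```

View pics/w1.png

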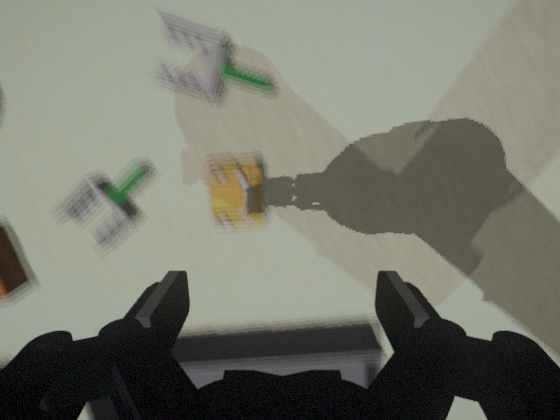

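move_arm:
  motion:
    - [[-2, 3, -12, 0, -3, 0], [-2, 3, -12, 0, 0, 0], [-2, 4, -14, 0, 0, 0], [0, 0, 0, 0, 0, 0], [0, 0, 0, 0, 0, 0]]

```text
time_s: 4.4
ee_pos: [436.2, 107.5, 201.4]
ee_rot: [-1.237, -1.174, 1.152]
ft_force: [1.0, -0.4, 0.3]
finger_gap: 0.996
```

```bash
python3 - <<'E'
from meas import *
plan([434.5,101,200],-4.1)
p,d,T,P=measure('wrist',['model0','tray0'],'w2')
# upper faces
for nm,(x,y) in dict(yel=(434,101)).items():
    m=(np.abs(P[...,0]-x)<45)&(np.abs(P[...,1]-y)<45)&(P[...,2]>15)&(P[...,2]<35)&(d>0)
    print(nm,m.sum(),cv2.minAreaRect(P[m][:,:2].astype(np.float32)))
E
```

```text
TCP [436.2 107.5 201.4] phi 176.4 ydir [ 0.008  0.01  -1.   ] j [ 0.68  0.08 -0.62 -0.   -0.87 -0.74] F [ 1.  -0.4  0.3] gap 0.996 t 4.4
turn total (tool,deg) [0.4 0.5 0.6] yaw -> 175.9
shift before turn [-6.6  1.4  1.3]  after turn [-6.6  1.4  1.2]
model0 mark 0.68 [430.5  99.7   1.4]
model0 sil 0.84 n 3630 uv 285.0 198.0 med [434.6  97.1  20.6] zmax 30.8 rect [435.4 100.5] [56.3 45.7] 85.9
tray0 mark 0.94 [442.2  -5.3  -3. ]
tray0 mark 0.57 [554.9 103.4  -3.1]
tray0 sil 0.63 n 4533 uv 265.0 60.0 med [444.1  -1.5   3.7] zmax 19.0 rect [436.1  -1.1] [50.9 92.2] 64.3
yel 3558 ((434.1943359375, 100.38801574707031), (56.17857360839844, 43.89545440673828), 85.14311218261719)
```

View pics/w2.png

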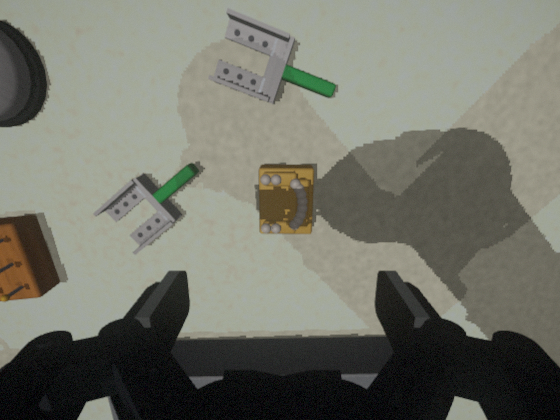

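The wrist picture shows the yellow model square to the jaws at (286,200), and its rectangle of 56×44 mm matches the given size. I descend on it now.

move_arm:
  motion:
    - [[-4, 20, 1, 0, 0, 0], [-3, 30, 1, 0, 0, 0], [0, 30, 0, 0, 0, 0], [0, 20, 0, 0, 0, 0], [0, 10, 0, 0, 0, 0], [0, 0, 0, 0, 0, 0]]

```text
time_s: 5.25
ee_pos: [435.0, 102.4, 90.9]
ee_rot: [-1.237, -1.182, 1.146]
ft_force: [-0.8, 0.1, 0.2]
finger_gap: 1.001
```

```bash
python3 - <<'E'
from meas import *
plan([434.2,100.4,73],-4.5)
E
```

```text
TCP [435.  102.4  90.9] phi 176.5 ydir [ 0.015  0.014 -1.   ] j [ 0.67  0.25 -0.75 -0.   -0.55 -0.73] F [-0.8  0.1  0.2] gap 1.001 t 5.25
turn total (tool,deg) [0.8 1.  0.9] yaw -> 175.5
shift before turn [-2.3 17.9  1. ]  after turn [-2.1 17.9  0.7]
```

move_arm:
  motion:
    - [[-2, 9, 1, 0.8, 1, 0.9], [0, 9, 0, 0, 0, 0], [0, 1, 0, 0, 0, 0], [0, 0, 0, 0, 0, 0]]

```text
time_s: 5.65
ee_pos: [434.8, 101.2, 72.0]
ee_rot: [-1.247, -1.151, 1.15]
ft_force: [0.3, -0.7, 0.9]
finger_gap: 0.999
```

move_arm:
  motion:
    - [[0, 0, 0, 0, 0, 0], [0, 0, 0, 0, 0, 0], [0, 0, 0, 0, 0, 0], [0, 0, 0, 0, 0, 0], [0, 0, 0, 0, 0, 0], [0, 0, 0, 0, 0, 0], [0, 0, 0, 0, 0, 0], [0, 0, 0, 0, 0, 0]]
  hand: 30

```text
time_s: 6.45
ee_pos: [435.0, 101.4, 73.3]
ee_rot: [-1.247, -1.153, 1.148]
ft_force: [-0.4, 0.1, -1.0]
finger_gap: 0.502
```

move_arm:
  motion:
    - [[0, -20, 0, 0, 0, 0], [0, -40, 0, 0, 0, 0], [0, -40, 0, 0, 0, 0], [0, -20, 0, 0, 0, 0], [0, 0, 0, 0, 0, 0]]

```text
time_s: 6.95
ee_pos: [433.9, 100.5, 196.3]
ee_rot: [-1.247, -1.149, 1.152]
ft_force: [1.5, -0.2, -1.9]
finger_gap: 0.5
```

```bash
python3 - <<'E'
from meas import *
z=np.load('top1.npz');P=cloud('top',z['d'],z['T'])
for nm,b in dict(crate=(280,640,230,410),tub=(330,580,-430,-180)).items():
    for lo,hi in ((44,56),(2,14)):
        m=(P[...,0]>b[0])&(P[...,0]<b[1])&(P[...,1]>b[2])&(P[...,1]<b[3])&(P[...,2]>lo)&(P[...,2]<hi)&(z['d']>0)
        if lo<10 : m&=((z['p'].max(-1)<130) if nm=='crate' else (z['p'][...,2].astype(int)-z['p'][...,0]>60))
        print(nm,lo,m.sum(),np.round(cv2.minAreaRect(P[m][:,:2].astype(np.float32))[0],1),[np.round(np.percentile(P[m][:,i],[1,99])) for i in (0,1)], cv2.minAreaRect(P[m][:,:2].astype(np.float32))[1:])
plan([400,322,200],0)
p,d=r.grab_frame('wrist');cv2.imwrite('pics/w3.png',p[...,::-1])
E
```

```text
crate 44 1255 [463.3 314.4] [array([322., 604.]), array([244., 384.])] ((135.84999084472656, 283.399169921875), 88.18801879882812)
crate 2 5280 [461.9 310.4] [array([329., 597.]), array([248., 377.])] ((132.50360107421875, 290.5423278808594), 87.7037353515625)
tub 44 886 [ 467.5 -309.4] [array([351., 564.]), array([-414., -205.])] ((225.48252868652344, 202.2156219482422), 3.4830691814422607)
tub 2 6042 [ 458.2 -315.1] [array([360., 548.]), array([-406., -226.])] ((197.0775146484375, 182.48870849609375), 3.56296968460083)
TCP [433.9 100.5 196.3] phi 175.4 ydir [-0.001 -0.002 -1.   ] j [ 0.67  0.08 -0.62  0.   -0.86 -0.75] F [ 1.5 -0.2 -1.9] gap 0.5 t 6.95
turn total (tool,deg) [-0.1 -4.6 -0.1] yaw -> 180.0
shift before turn [218.1  -4.   51.4]  after turn [221.5  -3.7  33.9]
```

View pics/w3.png

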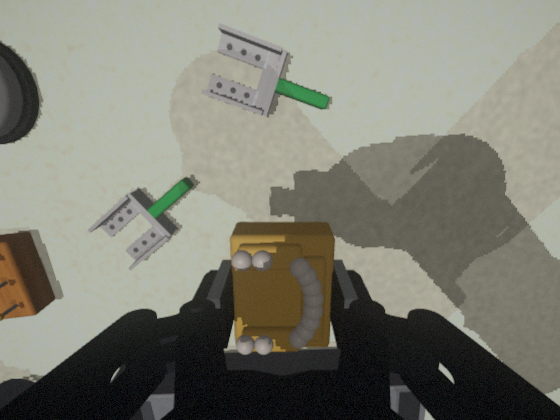

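The wrist picture shows the model held squarely between the pads at (283,290). The crate is centred near (463,314).

move_arm:
  motion:
    - [[0, 0, 0, 0, -2.8, 0], [30, 0, 6, 0, 0, 0], [40, 0, 7, 0, 0, 0], [40, 0, 7, 0, 0, 0], [40, 0, 7, 0, 0, 0], [40, 0, 7, 0, 0, 0], [23, 0, 6, 0, 0, 0], [0, 0, 0, 0, 0, 0], [0, 0, 0, 0, 0, 0]]

```text
time_s: 7.9
ee_pos: [393.7, 317.8, 179.9]
ee_rot: [-1.226, -1.164, 1.204]
ft_force: [-0.1, 0.1, -1.1]
finger_gap: 0.501
```

```bash
python3 - <<'E'
from meas import *
plan([400,315,81],178.2)
p,d=r.grab_frame('wrist');cv2.imwrite('pics/w4.png',p[...,::-1])
E
```

```text
TCP [393.7 317.8 179.9] phi 178.0 ydir [-0.016 -0.017 -1.   ] j [ 1.06  0.21 -0.5  -0.01 -0.87 -1.09] F [-0.1  0.1 -1.1] gap 0.501 t 7.9
turn total (tool,deg) [-0.9 -0.2 -1. ] yaw -> 178.2
shift before turn [-0.9 98.8 -7.9]  after turn [-2.6 98.9 -6.4]
```

View pics/w4.png

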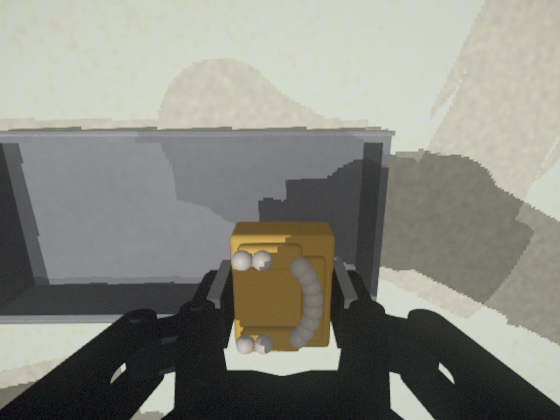

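move_arm:
  motion:
    - [[-2, 20, -4, -0.9, 0, -1], [-1, 30, -3, 0, 0, 0], [0, 30, 0, 0, 0, 0], [0, 13, 0, 0, 0, 0], [0, 4, 0, 0, 0, 0], [0, 0, 0, 0, 0, 0]]

```text
time_s: 8.55
ee_pos: [401.4, 307.7, 78.3]
ee_rot: [-1.229, -1.178, 1.18]
ft_force: [0.4, 0.3, -0.9]
finger_gap: 0.494
```

```bash
python3 - <<'E'
from meas import *
plan([400,315,79],178.2)
E
```

```text
TCP [401.4 307.7  78.3] phi 177.7 ydir [-0.    -0.001 -1.   ] j [ 1.04  0.35 -0.62  0.   -0.6  -1.08] F [ 0.4  0.3 -0.9] gap 0.494 t 8.55
turn total (tool,deg) [-0.  -0.5 -0.1] yaw -> 178.2
shift before turn [ 7.2 -0.7  1.6]  after turn [ 7.2 -0.7  1.6]
```

move_arm:
  motion:
    - [[0, 0.5, 0, 0, 0, 0], [0, 0, 0, 0, 0, 0], [0, 0, 0, 0, 0, 0], [0, 0, 0, 0, 0, 0], [0, 0, 0, 0, 0, 0]]
  hand: 68

```text
time_s: 9.05
ee_pos: [402.8, 308.7, 81.2]
ee_rot: [-1.228, -1.183, 1.175]
ft_force: [-0.4, -0.3, 0.0]
finger_gap: 0.796
```

move_arm:
  motion:
    - [[0, -15, 0, 0, 0, 0], [0, -30, 0, 0, 0, 0], [0, -40, 0, 0, 0, 0], [0, -40, 0, 0, 0, 0], [0, 0, 0, 0, 0, 0], [0, 0, 0, 0, 0, 0]]

```text
time_s: 9.65
ee_pos: [402.0, 308.3, 211.7]
ee_rot: [-1.227, -1.184, 1.175]
ft_force: [0.5, -0.8, -0.2]
finger_gap: 0.796
```

```bash
python3 - <<'E'
from meas import *
z0=np.load('top1.npz')
measure('top',['model1','tray0'],'top2')
plan([441.2,-103,195],-52.7)
E
```

```text
model1 mark 0.91 [ 4.438e+02 -1.064e+02  3.000e-01]
model1 mark 0.74 [401.7 309.3   3.4]
model1 sil 0.91 n 547 uv 125.0 293.0 med [402.1 303.4  25. ] zmax 36.4 rect [401.  310.2] [63.5 44.1] 89.4
model1 sil 0.87 n 473 uv 301.0 276.0 med [ 442.6 -102.7   20.2] zmax 31.2 rect [ 442.7 -104.6] [57.  45.4] 37.6
model1 sil 0.3 n 51 uv 262.0 184.0 med [653.5  -8.6  55.9] zmax 59.1 rect [654.6  -9.7] [16.5 16.1] 0.3
tray0 mark 0.67 [442.7  -2.2  -2.7]
tray0 sil 0.85 n 451 uv 258.0 276.0 med [441.6   2.9   3.1] zmax 19.1 rect [ 4.346e+02 -2.000e-01] [49.2 88.7] 69.0
tray0 sil 0.69 n 391 uv 215.0 229.0 med [550.9 100.4   3.9] zmax 19.8 rect [543.1  96.7] [89. 48.] 34.3
TCP [401.8 307.7 209.8] phi 177.7 ydir [ 0.002  0.    -1.   ] j [ 1.04  0.17 -0.49  0.   -0.92 -1.08] F [ 0.4 -0.1 -1.3] gap 0.798 t 9.9
turn total (tool,deg) [ 0.1 50.4  0.1] yaw -> 127.3
shift before turn [-408.8   14.7  -55.9]  after turn [-217.6   14.8 -350.6]
```

View pics/top2.png

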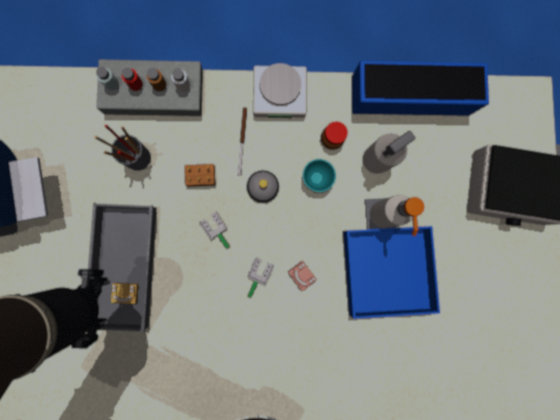

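The top view shows the yellow model flat in the crate at (125,293) and everything else unmoved. Next is the pink model.

move_arm:
  motion:
    - [[0, 0, 0, 0, 8.4, 0], [0, 0, 0, 0, 8.4, 0], [0, 0, 0, 0, 8.4, 0], [0, 0, 0, 0, 8.4, 0], [0, 0, 0, 0, 8.4, 0], [0, 0, 0, 0, 8.4, 0], [0, 0, 0, 0, 0, 0]]

```text
time_s: 10.6
ee_pos: [400.3, 305.5, 202.2]
ee_rot: [-1.524, -0.485, 0.5]
ft_force: [0.8, -0.2, 0.3]
finger_gap: 0.797
```

move_arm:
  motion:
    - [[-15, 0, -24, 0, 0, 0], [-27, 2, -43, 0, 0, 0], [-27, 2, -43, 0, 0, 0], [-27, 2, -43, 0, 0, 0], [-27, 2, -43, 0, 0, 0], [-27, 2, -43, 0, 0, 0], [-27, 2, -43, 0, 0, 0], [-27, 0, -43, 0, 0, 0], [-14, 0, -25, 0, 0, 0], [0, 0, 0, 0, 0, 0], [0, 0, 0, 0, 0, 0]]
  hand: 85

```text
time_s: 11.7
ee_pos: [435.8, -107.1, 190.4]
ee_rot: [-1.516, -0.522, 0.552]
ft_force: [0.6, 1.1, -0.1]
finger_gap: 0.998
```

```bash
python3 - <<'E'
from meas import *
plan([442,-104,73],-52.7)
p,d,T,P=measure('wrist',['model1','tray0'],'w5')
m=(np.abs(P[...,0]-442)<45)&(np.abs(P[...,1]+104)<45)&(P[...,2]>15)&(P[...,2]<35)&(d>0)
print(m.sum(),cv2.minAreaRect(P[m][:,:2].astype(np.float32)))
E
```

```text
TCP [ 435.8 -107.1  190.4] phi 129.2 ydir [-0.014 -0.018 -1.   ] j [ 0.21  0.1  -0.63  0.02 -0.86 -1.11] F [ 0.6  1.1 -0.1] gap 0.998 t 11.7
turn total (tool,deg) [ 0.3  1.9 -1.2] yaw -> 127.3
shift before turn [  9.3 117.2  -1. ]  after turn [  6.8 117.4  -1.3]
model1 mark 0.57 [ 448.  -105.9    0.8]
model1 sil 0.73 n 3858 uv 279.0 223.0 med [ 439.2 -108.6   20.5] zmax 30.8 rect [ 444.8 -103.6] [64.8 46.1] 39.8
tray0 mark 0.74 [444.5  -5.4  -2.5]
tray0 sil 0.91 n 2561 uv 365.0 293.0 med [451.8   0.6   7.9] zmax 18.8 rect [434.9  -0.7] [49.7 91.1] 66.5
3678 ((442.35980224609375, -106.4964828491211), (55.790496826171875, 43.75136184692383), 36.99876022338867)
```

View pics/w5.png

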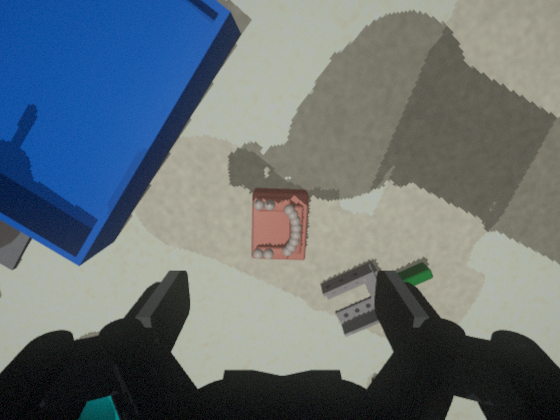

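move_arm:
  motion:
    - [[4, 20, -2, 0.3, 1.9, -1.2], [3, 30, -1, 0, 0, 0], [0, 30, 0, 0, 0, 0], [0, 25, 0, 0, 0, 0], [0, 9, 0, 0, 0, 0], [0, 0, 0, 0, 0, 0], [0, 0, 0, 0, 0, 0]]

```text
time_s: 12.65
ee_pos: [447.4, -97.7, 76.5]
ee_rot: [-1.509, -0.529, 0.515]
ft_force: [1.6, 0.8, 0.4]
finger_gap: 0.994
```

```bash
python3 - <<'E'
from meas import *
plan([442.4,-106,73],-53)
E
```

```text
TCP [447.4 -97.7  76.5] phi 128.2 ydir [ 0.009  0.001 -1.   ] j [ 0.22  0.29 -0.74  0.   -0.53 -1.12] F [1.6 0.8 0.4] gap 0.994 t 12.65
turn total (tool,deg) [0.3 1.2 0.4] yaw -> 127.0
shift before turn [-9.1  3.4 -3.4]  after turn [-9.   3.5 -3.6]
```

move_arm:
  motion:
    - [[-5, 2, -2, 0.3, 1.2, 0.4], [-4, 1.5, -1.5, 0, 0, 0], [0, 0, 0, 0, 0, 0], [0, 0, 0, 0, 0, 0]]

```text
time_s: 13.05
ee_pos: [443.9, -106.2, 76.0]
ee_rot: [-1.511, -0.509, 0.5]
ft_force: [0.2, -0.4, -0.5]
finger_gap: 0.994
```

```bash
python3 - <<'E'
from meas import *
plan([442.4,-106,73],-53)
E
```

```text
TCP [ 443.9 -106.2   76. ] phi 126.9 ydir [ 0.005  0.002 -1.   ] j [ 0.2   0.29 -0.74 -0.   -0.53 -1.12] F [ 0.2 -0.4 -0.5] gap 0.994 t 13.05
turn total (tool,deg) [ 0.1 -0.1  0.3] yaw -> 127.0
shift before turn [-1.1  2.9  1.1]  after turn [-1.1  3.   1.1]
```

move_arm:
  motion:
    - [[-1, 3, 1, 0, 0, 0], [0, 0, 0, 0, 0, 0], [0, 0, 0, 0, 0, 0], [0, 0, 0, 0, 0, 0], [0, 0, 0, 0, 0, 0], [0, 0, 0, 0, 0, 0], [0, 0, 0, 0, 0, 0], [0, 0, 0, 0, 0, 0]]
  hand: 30

```text
time_s: 13.85
ee_pos: [442.8, -106.1, 73.6]
ee_rot: [-1.511, -0.51, 0.499]
ft_force: [-0.1, -0.4, 1.4]
finger_gap: 0.501
```

move_arm:
  motion:
    - [[0, -20, 0, 0, 0, 0], [0, -40, 0, 0, 0, 0], [0, -40, 0, 0, 0, 0], [0, -25, 0, 0, 0, 0], [0, 0, 0, 0, 0, 0]]

```text
time_s: 14.35
ee_pos: [440.5, -106.5, 201.2]
ee_rot: [-1.51, -0.505, 0.504]
ft_force: [0.2, 0.3, -1.3]
finger_gap: 0.498
```

```bash
python3 - <<'E'
from meas import *
plan([525,312,200],178.2)
E
```

```text
TCP [ 440.5 -106.5  201.2] phi 126.9 ydir [ 0.     0.001 -1.   ] j [ 0.2   0.09 -0.6  -0.   -0.88 -1.12] F [ 0.2  0.3 -1.3] gap 0.498 t 14.35
turn total (tool,deg) [ -0.  -51.3   0.1] yaw -> 178.2
shift before turn [318.9   1.7 283.9]  after turn [420.9   1.2 -71.3]
```

move_arm:
  motion:
    - [[0, 0, 0, 0, -8.5, 0], [0, 0, 0, 0, -8.5, 0], [0, 0, 0, 0, -8.5, 0], [0, 0, 0, 0, -8.5, 0], [0, 0, 0, 0, -8.5, 0], [0, 0, 0, 0, -8.5, 0], [0, 0, 0, 0, 0, 0]]

```text
time_s: 15.05
ee_pos: [436.9, -106.1, 195.5]
ee_rot: [-1.213, -1.19, 1.194]
ft_force: [0.2, 0.4, -2.0]
finger_gap: 0.497
```

move_arm:
  motion:
    - [[25, 0, -4, 0, 0, 0], [42, 0, -7, 0, 0, 0], [42, 0, -7, 0, 0, 0], [42, 0, -7, 0, 0, 0], [42, 0, -7, 0, 0, 0], [42, 0, -7, 0, 0, 0], [42, 0, -7, 0, 0, 0], [42, 0, -7, 0, 0, 0], [42, 0, -7, 0, 0, 0], [42, 0, -7, 0, 0, 0], [20, 0, -4, 0, 0, 0], [0, 0, 0, 0, 0, 0]]

```text
time_s: 16.25
ee_pos: [526.3, 328.7, 183.4]
ee_rot: [-1.238, -1.131, 1.157]
ft_force: [-0.5, -0.6, -1.9]
finger_gap: 0.499
```

```bash
python3 - <<'E'
from meas import *
plan([525,312,79],178.2)
E
```

```text
TCP [526.3 328.7 183.4] phi 175.1 ydir [-0.018 -0.003 -1.   ] j [ 0.87  0.38 -0.25 -0.01 -0.96 -0.94] F [-0.5 -0.6 -1.9] gap 0.499 t 16.25
turn total (tool,deg) [-1.  -3.1 -0.2] yaw -> 178.2
shift before turn [-16.3 104.4  -2. ]  after turn [-16.8 104.4   0.8]
```

move_arm:
  motion:
    - [[-10, 15, 0, -1, -3.1, -0.2], [-7, 25, 0, 0, 0, 0], [0, 30, 0, 0, 0, 0], [0, 20, 0, 0, 0, 0], [0, 9, 0, 0, 0, 0], [0, 0, 0, 0, 0, 0]]

```text
time_s: 16.85
ee_pos: [523.3, 308.8, 78.2]
ee_rot: [-1.233, -1.169, 1.174]
ft_force: [-1.8, 3.0, 7.3]
finger_gap: 0.5
```

```bash
python3 - <<'E'
from meas import *
plan([525,312,79],178.2)
E
```

```text
TCP [523.3 308.8  78.2] phi 177.1 ydir [-0.002 -0.002 -1.   ] j [ 0.85  0.48 -0.39 -0.   -0.71 -0.9 ] F [-1.8  3.   7.3] gap 0.5 t 16.85
turn total (tool,deg) [-0.1 -1.1 -0.1] yaw -> 178.2
shift before turn [ 3.2 -0.8 -1.5]  after turn [ 3.2 -0.8 -1.6]
```

On the floor (7 N upward reaction). Release and lift.

move_arm:
  motion:
    - [[0, 0, 0, 0, 0, 0], [0, 0, 0, 0, 0, 0], [0, 0, 0, 0, 0, 0], [0, 0, 0, 0, 0, 0], [0, 0, 0, 0, 0, 0]]
  hand: 68

```text
time_s: 17.35
ee_pos: [523.9, 308.5, 79.8]
ee_rot: [-1.235, -1.167, 1.169]
ft_force: [0.5, -0.4, 0.1]
finger_gap: 0.793
```

move_arm:
  motion:
    - [[0, -15, 0, 0, 0, 0], [0, -30, 0, 0, 0, 0], [0, -40, 0, 0, 0, 0], [0, -40, 0, 0, 0, 0], [0, 0, 0, 0, 0, 0], [0, 0, 0, 0, 0, 0]]

```text
time_s: 17.95
ee_pos: [523.6, 308.1, 209.4]
ee_rot: [-1.236, -1.165, 1.169]
ft_force: [0.0, -0.1, -0.7]
finger_gap: 0.8
```

```bash
python3 - <<'E'
from meas import *
measure('top',['model1','tray0'],'top3')
plan([526,83,200],-56)
E
```

```text
model1 mark 0.92 [401.6 311.5   1.1]
model1 mark 0.77 [524.8 307.5   6.5]
model1 sil 0.95 n 523 uv 124.0 293.0 med [402.2 305.6  25.7] zmax 36.1 rect [400.7 311.3] [64.5 44. ] 88.7
model1 sil 0.55 n 524 uv 126.0 241.0 med [520.9 305.7  25.3] zmax 35.8 rect [522. 312.] [63.2 49.4] 89.2
tray0 mark 0.85 [439.6   1.2  -2.7]
tray0 mark 0.8 [546.9 102.1  -1.4]
tray0 sil 0.94 n 366 uv 258.0 275.0 med [442.6   3.1   3.2] zmax 20.1 rect [434.4   3.1] [47.1 84.4] 64.3
tray0 sil 0.9 n 423 uv 214.0 229.0 med [553.2 102.2   3.5] zmax 19.6 rect [543.6  98.5] [91.9 51. ] 34.6
TCP [523.3 307.7 207.5] phi 176.7 ydir [-0.004 -0.005 -1.   ] j [ 0.85  0.33 -0.27  0.   -0.98 -0.91] F [ 0.7  0.1 -0.2] gap 0.797 t 18.2
turn total (tool,deg) [-0.1 52.7 -0.4] yaw -> 124.0
shift before turn [-224.1    8.5  -15.5]  after turn [-123.4    7.5 -187.8]
```

View pics/top3.png

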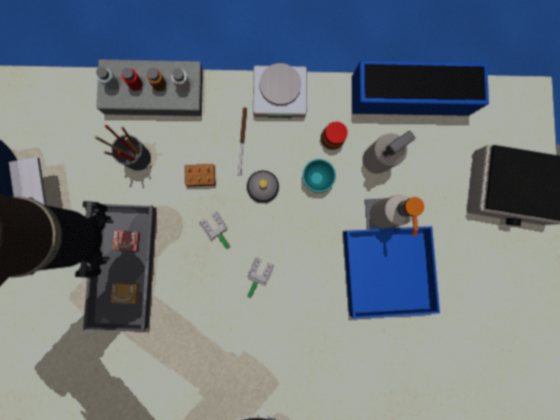

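Both models stand in the crate at (124,293) and (126,241). Tray A next.

move_arm:
  motion:
    - [[0, 0, 0, 0, 8.5, 0], [0, 0, 0, 0, 8.5, 0], [0, 0, 0, 0, 8.5, 0], [0, 0, 0, 0, 8.5, 0], [0, 0, 0, 0, 8.5, 0], [0, 0, 0, 0, 8.5, 0], [0, 0, 0, 0, 1.5, 0], [0, 0, 0, 0, 0, 0]]
  hand: 85

```text
time_s: 19.0
ee_pos: [521.0, 305.4, 197.7]
ee_rot: [-1.535, -0.438, 0.469]
ft_force: [-0.4, 0.0, -0.7]
finger_gap: 0.992
```

move_arm:
  motion:
    - [[-20, 1, -31, 0, 0, 0], [-25, 1, -38, 0, 0, 0], [-25, 1, -38, 0, 0, 0], [-25, 1, -38, 0, 0, 0], [-20, 0, -30, 0, 0, 0], [-8, 0, -13, 0, 0, 0], [0, 0, 0, 0, 0, 0], [0, 0, 0, 0, 0, 0]]

```text
time_s: 19.8
ee_pos: [519.4, 73.0, 192.0]
ee_rot: [-1.535, -0.441, 0.486]
ft_force: [-0.4, -0.1, -0.0]
finger_gap: 0.992
```

```bash
cat > tray.py <<'E'
from meas import *
def tray(x,y,save):
    p,d,T,P=measure('wrist',['tray0'],save)
    rgb=p.astype(int)
    near=(np.abs(P[...,0]-x)<80)&(np.abs(P[...,1]-y)<80)&(d>0)
    g=near&(rgb[...,1]>rgb[...,0]+25)&(rgb[...,1]>rgb[...,2]+25)&(P[...,2]>12)
    G=P[g];rect=cv2.minAreaRect(G[:,:2].astype(np.float32))
    print('handle',g.sum(),np.round(rect[0],1),np.round(rect[1],1),round(rect[2],1),'z',np.median(G[:,2]).round(1))
E
python3 - <<'E'
from tray import *
plan([524,82,80],-56)
tray(540,95,'w6')
E
```

```text
TCP [519.4  73.  192. ] phi 123.8 ydir [-0.023 -0.022 -0.999] j [ 0.52  0.23 -0.46  0.01 -0.92 -1.51] F [-0.4 -0.1 -0. ] gap 0.992 t 19.8
turn total (tool,deg) [ 0.3 -0.2 -1.8] yaw -> 124.0
shift before turn [ 12.3 111.6   5.6]  after turn [  8.8 112.    4.9]
tray0 mark 0.98 [442.9  -3.5  -1.1]
tray0 mark 0.78 [554.9 101.4  -4.2]
tray0 sil 0.7 n 2993 uv 289.0 263.0 med [551.3  98.    5.3] zmax 18.8 rect [547.3  96.7] [96.9 52.5] 35.7
tray0 sil 0.63 n 4866 uv 255.0 77.0 med [ 4.422e+02 -3.000e-01  3.900e+00] zmax 19.0 rect [434.4  -1.7] [53.2 90.8] 65.9
handle 521 [524.5  81.1] [40.   8.9] 34.4 z 17.8
```

View pics/w6.png

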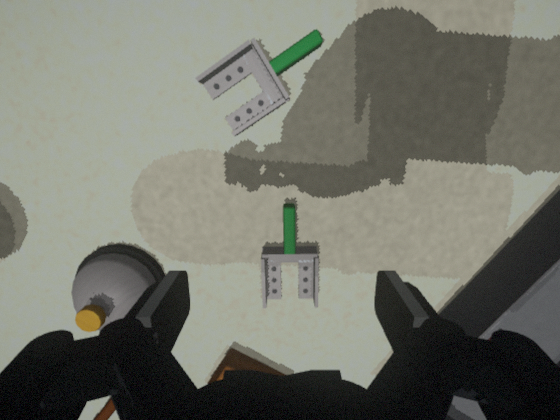

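move_arm:
  motion:
    - [[5, 0, 2, 0.3, -0.5, -1.8], [5, 25, 1, 0, 0, 0], [3, 30, 1, 0, 0, 0], [0, 25, 0, 0, 0, 0], [0, 10, 0, 0, 0, 0], [0, 0, 0, 0, 0, 0], [0, 0, 0, 0, 0, 0]]
  hand: 50

```text
time_s: 20.65
ee_pos: [531.6, 92.1, 101.2]
ee_rot: [-1.513, -0.489, 0.467]
ft_force: [1.1, 0.6, 0.0]
finger_gap: 0.589
```

```bash
python3 - <<'E'
from meas import *
plan([527.8,83.4,78],124.4)
E
```

```text
TCP [531.6  92.1 101.2] phi 125.0 ydir [ 0.012  0.008 -1.   ] j [ 0.53  0.36 -0.54 -0.   -0.66 -1.49] F [1.1 0.6 0. ] gap 0.589 t 20.65
turn total (tool,deg) [0.  0.6 0.8] yaw -> 124.4
shift before turn [-8.5 23.1 -5. ]  after turn [-8.1 23.2 -5.1]
```

move_arm:
  motion:
    - [[-4, 4, -3, 0, 0.6, 0.8], [-4, 10, -2, 0, 0, 0], [0, 9, 0, 0, 0, 0], [0, 0, 0, 0, 0, 0], [0, 0, 0, 0, 0, 0]]

```text
time_s: 21.15
ee_pos: [529.1, 83.5, 79.3]
ee_rot: [-1.518, -0.474, 0.466]
ft_force: [0.7, -0.2, -0.0]
finger_gap: 0.585
```

```bash
python3 - <<'E'
from meas import *
plan([527.8,83.4,78],124.4)
E
```

```text
TCP [529.1  83.5  79.3] phi 124.4 ydir [ 0.005  0.002 -1.   ] j [ 0.52  0.39 -0.56  0.   -0.62 -1.49] F [ 0.7 -0.2 -0. ] gap 0.585 t 21.15
turn total (tool,deg) [ 0.  -0.   0.3] yaw -> 124.4
shift before turn [-1.2  1.3  0.7]  after turn [-1.2  1.3  0.7]
```

move_arm:
  motion:
    - [[-1, 1, 0.5, 0, 0, 0], [0, 0, 0, 0, 0, 0], [0, 0, 0, 0, 0, 0], [0, 0, 0, 0, 0, 0], [0, 0, 0, 0, 0, 0], [0, 0, 0, 0, 0, 0], [0, 0, 0, 0, 0, 0], [0, 0, 0, 0, 0, 0], [0, 0, 0, 0, 0, 0], [0, 0, 0, 0, 0, 0]]
  hand: 0

```text
time_s: 22.15
ee_pos: [528.2, 83.5, 78.8]
ee_rot: [-1.518, -0.475, 0.465]
ft_force: [1.1, -0.0, -0.9]
finger_gap: 0.095
```

move_arm:
  motion:
    - [[0, -15, 0, 0, 0, 0], [0, -40, 0, 0, 0, 0], [0, -40, 0, 0, 0, 0], [0, -30, 0, 0, 0, 0], [0, 0, 0, 0, 0, 0], [0, 0, 0, 0, 0, 0]]

```text
time_s: 22.75
ee_pos: [526.7, 82.6, 207.3]
ee_rot: [-1.519, -0.472, 0.468]
ft_force: [-0.2, 0.6, -1.7]
finger_gap: 0.095
```

```bash
python3 - <<'E'
from meas import *
plan([412,-260,200],93)
p,d=r.grab_frame('wrist');cv2.imwrite('pics/w7.png',p[...,::-1])
E
```

```text
TCP [526.7  82.6 207.3] phi 124.4 ydir [ 0.002  0.001 -1.   ] j [ 0.52  0.21 -0.43  0.   -0.92 -1.49] F [-0.2  0.6 -1.7] gap 0.095 t 22.75
turn total (tool,deg) [-0.  31.4  0.1] yaw -> 93.0
shift before turn [-288.1    6.6 -218.1]  after turn [-132.5    7.3 -336.2]
```

View pics/w7.png

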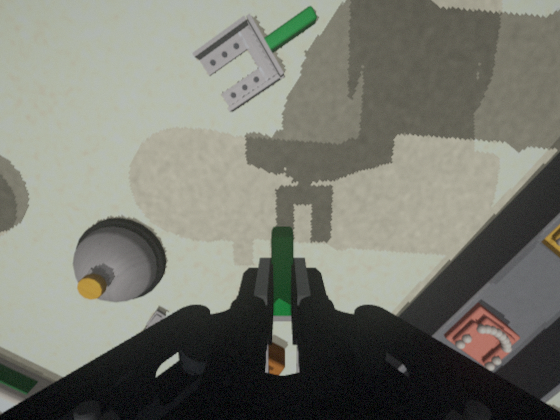

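The handle is held between the pads at (283,280) and the tray has left the bench. Next I carry it to the tub.

move_arm:
  motion:
    - [[0, 0, 0, 0, 8, 0], [0, 0, 0, 0, 8, 0], [0, 0, 0, 0, 8, 0], [0, 0, 0, 0, 8, 0], [0, 0, 0, 0, 0, 0]]

```text
time_s: 23.3
ee_pos: [524.4, 81.5, 200.8]
ee_rot: [-1.574, -0.011, 0.021]
ft_force: [0.2, 0.0, -0.7]
finger_gap: 0.099
```

move_arm:
  motion:
    - [[-9, 0, -22, 0, 0, 0], [-16, 0, -40, 0, 0, 0], [-16, 0, -40, 0, 0, 0], [-16, 0, -40, 0, 0, 0], [-16, 0, -40, 0, 0, 0], [-16, 0, -40, 0, 0, 0], [-16, 0, -40, 0, 0, 0], [-16, 0, -40, 0, 0, 0], [-9, 0, -30, 0, 0, 0], [0, 0, 0, 0, 0, 0], [0, 0, 0, 0, 0, 0]]

```text
time_s: 24.4
ee_pos: [399.7, -266.6, 194.5]
ee_rot: [-1.574, -0.041, 0.075]
ft_force: [-0.2, 0.5, -0.5]
finger_gap: 0.099
```

```bash
python3 - <<'E'
from meas import *
plan([415,-262,86],93)
E
```

```text
TCP [ 399.7 -266.6  194.5] phi 94.2 ydir [-0.022 -0.005 -1.   ] j [-0.17  0.15 -0.55  0.01 -0.89 -1.33] F [-0.2  0.5 -0.5] gap 0.099 t 24.4
turn total (tool,deg) [ 0.2  1.2 -1.3] yaw -> 93.0
shift before turn [ 18.  108.1   3.8]  after turn [ 15.5 108.5   3.8]
```

move_arm:
  motion:
    - [[5, 5, 2, 0.2, 1.2, -1.3], [5, 25, 1, 0, 0, 0], [3, 30, 0, 0, 0, 0], [0, 25, 0, 0, 0, 0], [0, 13, 0, 0, 0, 0], [0, 0, 0, 0, 0, 0], [0, 0, 0, 0, 0, 0]]

```text
time_s: 25.1
ee_pos: [414.9, -257.4, 91.8]
ee_rot: [-1.57, -0.059, 0.059]
ft_force: [0.1, 1.4, 0.4]
finger_gap: 0.097
```

```bash
python3 - <<'E'
from meas import *
plan([415,-262,88],93)
E
```

```text
TCP [ 414.9 -257.4   91.8] phi 94.3 ydir [-0.  0. -1.] j [-0.15  0.31 -0.65 -0.   -0.61 -1.34] F [0.1 1.4 0.4] gap 0.097 t 25.1
turn total (tool,deg) [-0.   1.3  0. ] yaw -> 93.0
shift before turn [-0.2  3.8 -4.6]  after turn [-0.1  3.8 -4.6]
```

move_arm:
  motion:
    - [[0, 3, -4, 0, 0, 0], [0, 0, 0, 0, 0, 0], [0, 0, 0, 0, 0, 0]]

```text
time_s: 25.4
ee_pos: [416.7, -261.2, 90.5]
ee_rot: [-1.57, -0.064, 0.059]
ft_force: [0.5, 0.8, -0.4]
finger_gap: 0.098
```

move_arm:
  motion:
    - [[0, 0, 0, 0, 0, 0], [0, 0, 0, 0, 0, 0], [0, 0, 0, 0, 0, 0], [0, 0, 0, 0, 0, 0]]
  hand: 30

```text
time_s: 25.8
ee_pos: [417.4, -261.6, 92.0]
ee_rot: [-1.571, -0.066, 0.056]
ft_force: [-0.1, 0.2, 0.3]
finger_gap: 0.352
```

move_arm:
  motion:
    - [[0, -15, 0, 0, 0, 0], [0, -40, 0, 0, 0, 0], [0, -40, 0, 0, 0, 0], [0, -30, 0, 0, 0, 0], [0, 0, 0, 0, 0, 0], [0, 0, 0, 0, 0, 0]]

```text
time_s: 26.4
ee_pos: [415.7, -261.6, 221.3]
ee_rot: [-1.571, -0.064, 0.058]
ft_force: [-0.7, -0.3, 0.0]
finger_gap: 0.354
```

```bash
python3 - <<'E'
from meas import *
measure('top',['model1','tray0'],'top4')
plan([415,9,200],67)
E
```

```text
model1 mark 0.87 [401.1 310.2   4.5]
model1 mark 0.7 [523.6 308.2   6.5]
model1 sil 0.83 n 460 uv 126.0 240.0 med [523.  305.2  25.4] zmax 36.0 rect [522.3 308.9] [56.6 43.3] 85.7
model1 sil 0.69 n 543 uv 124.0 294.0 med [400.5 305.   25.3] zmax 35.8 rect [398.3 310.7] [62.8 48.6] 87.7
tray0 mark 0.8 [440.1  -1.    0.7]
tray0 mark 0.69 [ 447.7 -262.8    9.1]
tray0 mark 0.63 [7.759e+02 4.080e+01 2.000e-01]
tray0 sil 0.65 n 324 uv 255.0 277.0 med [438.1   5.6   3.2] zmax 19.9 rect [436.4   0.8] [42.5 83.9] 88.3
tray0 sil 0.51 n 152 uv 367.0 265.0 med [ 468.  -268.8   12. ] zmax 27.6 rect [ 466.  -256.3] [28.9 48.6] 6.4
TCP [ 415.2 -261.5  219.7] phi 94.5 ydir [ 0. -0. -1.] j [-0.16  0.13 -0.5   0.   -0.94 -1.33] F [ 0.4  0.8 -0.6] gap 0.349 t 26.65
turn total (tool,deg) [ 0.  27.5  0. ] yaw -> 67.0
shift before turn [ 20.8  19.6 269.7]  after turn [-105.9   19.7  248.9]
```

View pics/top4.png

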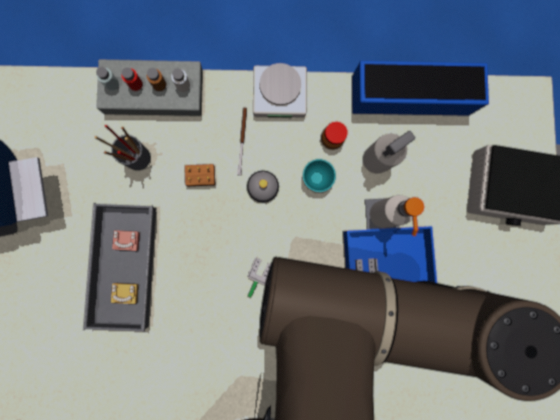

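Tray A lies in the tub (367,265). Tray B next.

move_arm:
  motion:
    - [[0, 0, 0, 0, 7, 0], [0, 0, 0, 0, 7, 0], [0, 0, 0, 0, 7, 0], [0, 0, 0, 0, 6, 0], [0, 0, 0, 0, 0, 0]]
  hand: 50

```text
time_s: 27.15
ee_pos: [413.5, -261.1, 214.7]
ee_rot: [-1.547, 0.33, -0.315]
ft_force: [0.1, -0.7, 0.9]
finger_gap: 0.583
```

move_arm:
  motion:
    - [[-9, 2, 22, 0, 0, 0], [-16, 2, 38, 0, 0, 0], [-16, 2, 38, 0, 0, 0], [-16, 2, 38, 0, 0, 0], [-16, 2, 38, 0, 0, 0], [-16, 0, 38, 0, 0, 0], [-11, 0, 26, 0, 0, 0], [-6, 0, 11, 0, 0, 0], [0, 0, 0, 0, 0, 0], [0, 0, 0, 0, 0, 0]]

```text
time_s: 28.15
ee_pos: [411.7, 18.6, 199.5]
ee_rot: [-1.555, 0.312, -0.283]
ft_force: [0.9, -0.6, 0.1]
finger_gap: 0.586
```

```bash
python3 - <<'E'
from tray import *
plan([415,9,79],67)
tray(425,0,'w8')
E
```

```text
TCP [411.7  18.6 199.5] phi 68.3 ydir [-0.019 -0.001 -1.   ] j [ 0.52  0.03 -0.67 -0.01 -0.89 -2.46] F [ 0.9 -0.6  0.1] gap 0.586 t 28.15
turn total (tool,deg) [ 0.4  1.3 -1. ] yaw -> 67.0
shift before turn [  8.7 120.5  -6.8]  after turn [  6.8 120.5  -7.6]
tray0 mark 0.68 [439.3  -4.2  -1.4]
tray0 mark 0.57 [ 447.9 -258.3    3.5]
tray0 sil 0.86 n 2776 uv 274.0 250.0 med [442.    2.    5.7] zmax 18.8 rect [436.3   1.2] [50.5 93.6] 63.1
tray0 sil 0.82 n 1598 uv 16.0 359.0 med [ 453.7 -276.5   18. ] zmax 27.3 rect [ 402.5 -168.4] [ 58.2 265.1] 23.0
handle 517 [411.8  11. ] [ 9.1 39.9] 67.6 z 17.8
```

View pics/w8.png

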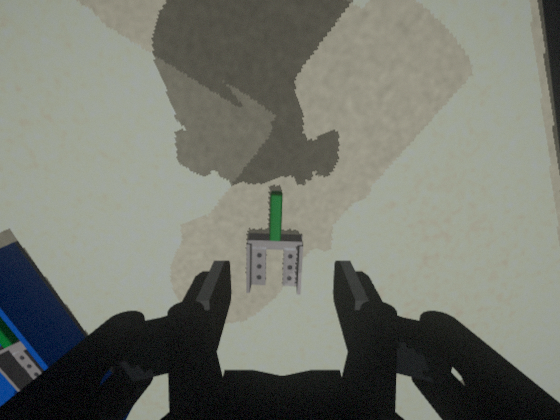

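move_arm:
  motion:
    - [[3, 5, -3, 0.4, 0.7, -1], [3, 25, -3, 0, 0, 0], [0, 30, -1, 0, 0, 0], [0, 25, 0, 0, 0, 0], [0, 15, 0, 0, 0, 0], [0, 0, 0, 0, 0, 0], [0, 0, 0, 0, 0, 0]]

```text
time_s: 29.0
ee_pos: [416.3, 3.5, 97.5]
ee_rot: [-1.547, 0.312, -0.318]
ft_force: [-0.0, 1.0, 0.3]
finger_gap: 0.582
```

```bash
python3 - <<'E'
from meas import *
plan([416.4,9.1,78],67.6)
E
```

```text
TCP [416.3   3.5  97.5] phi 67.0 ydir [ 0.004 -0.    -1.   ] j [ 0.49  0.2  -0.81  0.   -0.56 -2.46] F [-0.   1.   0.3] gap 0.582 t 29.0
turn total (tool,deg) [-0.1 -0.6  0.2] yaw -> 67.6
shift before turn [-2.1 19.5  5.1]  after turn [-2.  19.5  5.2]
```

move_arm:
  motion:
    - [[-1, 4, 3, 0, -0.6, 0], [-1, 8, 2, 0, 0, 0], [0, 8, 0, 0, 0, 0], [0, 0, 0, 0, 0, 0], [0, 0, 0, 0, 0, 0]]

```text
time_s: 29.5
ee_pos: [418.2, 9.7, 78.3]
ee_rot: [-1.545, 0.299, -0.312]
ft_force: [-0.0, -0.4, -0.0]
finger_gap: 0.586
```

```bash
python3 - <<'E'
from meas import *
plan([416.4,9.1,78],67.6)
E
```

```text
TCP [418.2   9.7  78.3] phi 67.7 ydir [ 0.009  0.002 -1.   ] j [ 0.5   0.24 -0.82  0.   -0.5  -2.47] F [-0.  -0.4 -0. ] gap 0.586 t 29.5
turn total (tool,deg) [-0.3  0.1  0.4] yaw -> 67.6
shift before turn [-1.4  0.3 -1.3]  after turn [-1.4  0.3 -1.3]
```

move_arm:
  motion:
    - [[-1, 0, -1, 0, 0, 0], [0, 0, 0, 0, 0, 0], [0, 0, 0, 0, 0, 0], [0, 0, 0, 0, 0, 0], [0, 0, 0, 0, 0, 0], [0, 0, 0, 0, 0, 0], [0, 0, 0, 0, 0, 0], [0, 0, 0, 0, 0, 0], [0, 0, 0, 0, 0, 0], [0, 0, 0, 0, 0, 0]]
  hand: 0

```text
time_s: 30.5
ee_pos: [416.8, 9.3, 78.8]
ee_rot: [-1.545, 0.299, -0.312]
ft_force: [-0.1, 0.1, -1.4]
finger_gap: 0.1
```

move_arm:
  motion:
    - [[0, -15, 0, 0, 0, 0], [0, -40, 0, 0, 0, 0], [0, -40, 0, 0, 0, 0], [0, -30, 0, 0, 0, 0], [0, 0, 0, 0, 0, 0], [0, 0, 0, 0, 0, 0]]

```text
time_s: 31.1
ee_pos: [414.8, 8.5, 207.8]
ee_rot: [-1.547, 0.301, -0.311]
ft_force: [-0.3, 0.0, -0.6]
finger_gap: 0.1
```

```bash
python3 - <<'E'
from meas import *
plan([415,-345,200],93)
p,d=r.grab_frame('wrist');cv2.imwrite('pics/w9.png',p[...,::-1])
E
```

```text
TCP [414.8   8.5 207.8] phi 67.7 ydir [ 0.006  0.001 -1.   ] j [ 0.5   0.01 -0.67  0.   -0.88 -2.47] F [-0.3  0.  -0.6] gap 0.1 t 31.1
turn total (tool,deg) [ -0.1 -25.3   0.4] yaw -> 93.0
shift before turn [ 134.5    7.5 -327. ]  after turn [ -18.3    7.8 -353. ]
```

View pics/w9.png

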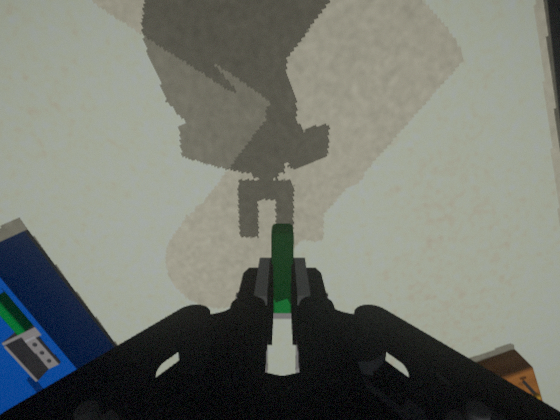

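Tray B is held the same way (283,270), its shadow clear of the bench.

move_arm:
  motion:
    - [[0, 0, 0, 0, -6.5, 0], [0, 0, 0, 0, -6.5, 0], [0, 0, 0, 0, -6.5, 0], [0, 0, 0, 0, -6.5, 0], [0, 0, 0, 0, 0, 0]]

```text
time_s: 31.65
ee_pos: [412.2, 7.3, 201.8]
ee_rot: [-1.574, -0.06, 0.066]
ft_force: [0.8, 0.2, 0.8]
finger_gap: 0.094
```

move_arm:
  motion:
    - [[-1, 0, -20, 0, 0, 0], [-1, 0, -40, 0, 0, 0], [-1, 0, -40, 0, 0, 0], [-1, 0, -40, 0, 0, 0], [-1, 0, -40, 0, 0, 0], [-1, 0, -40, 0, 0, 0], [-1, 0, -40, 0, 0, 0], [-1, 0, -40, 0, 0, 0], [-1, 0, -35, 0, 0, 0], [0, 0, -17, 0, 0, 0], [0, 0, 0, 0, 0, 0], [0, 0, 0, 0, 0, 0]]

```text
time_s: 32.85
ee_pos: [423.0, -358.3, 190.2]
ee_rot: [-1.571, -0.012, 0.049]
ft_force: [0.2, 1.4, -0.9]
finger_gap: 0.095
```

```bash
python3 - <<'E'
from meas import *
plan([415,-345,88],93)
E
```

```text
TCP [ 423.  -358.3  190.2] phi 92.2 ydir [-0.023 -0.001 -1.   ] j [-0.34  0.27 -0.4   0.01 -0.92 -1.19] F [ 0.2  1.4 -0.9] gap 0.095 t 32.85
turn total (tool,deg) [ 0.  -0.8 -1.3] yaw -> 93.0
shift before turn [ -5.1 102.3  13.6]  after turn [ -7.3 102.2  13.7]
```

move_arm:
  motion:
    - [[-4, 5, 7, 0, -0.8, -1.3], [-4, 20, 4, 0, 0, 0], [-3, 25, 0, 0, 0, 0], [0, 25, 0, 0, 0, 0], [0, 18, 0, 0, 0, 0], [0, 0, 0, 0, 0, 0], [0, 0, 0, 0, 0, 0]]

```text
time_s: 33.55
ee_pos: [410.8, -340.7, 93.7]
ee_rot: [-1.569, -0.037, 0.04]
ft_force: [-0.2, -0.2, 1.0]
finger_gap: 0.091
```

```bash
python3 - <<'E'
from meas import *
plan([415,-345,88],93)
E
```

```text
TCP [ 410.8 -340.7   93.7] phi 92.8 ydir [-0.002  0.001 -1.   ] j [-0.33  0.36 -0.55 -0.   -0.66 -1.2 ] F [-0.2 -0.2  1. ] gap 0.091 t 33.55
turn total (tool,deg) [-0.1 -0.2 -0.1] yaw -> 93.0
shift before turn [ 4.   5.7 -4.5]  after turn [ 4.   5.7 -4.5]
```

move_arm:
  motion:
    - [[3, 4, -3, 0, 0, 0], [0, 0, 0, 0, 0, 0], [0, 0, 0, 0, 0, 0]]

```text
time_s: 33.85
ee_pos: [415.7, -343.4, 91.8]
ee_rot: [-1.571, -0.041, 0.038]
ft_force: [-0.1, -0.5, -0.3]
finger_gap: 0.097
```

move_arm:
  motion:
    - [[0, 0, 0, 0, 0, 0], [0, 0, 0, 0, 0, 0], [0, 0, 0, 0, 0, 0], [0, 0, 0, 0, 0, 0]]
  hand: 30

```text
time_s: 34.25
ee_pos: [416.5, -343.9, 93.4]
ee_rot: [-1.572, -0.042, 0.036]
ft_force: [-0.3, -0.2, -0.4]
finger_gap: 0.352
```

move_arm:
  motion:
    - [[0, -15, 0, 0, 0, 0], [0, -40, 0, 0, 0, 0], [0, -40, 0, 0, 0, 0], [0, -40, 0, 0, 0, 0], [0, -40, 0, 0, 0, 0], [0, -40, 0, 0, 0, 0], [0, -20, 0, 0, 0, 0], [0, 0, 0, 0, 0, 0], [0, 0, 0, 0, 0, 0]]

```text
time_s: 35.15
ee_pos: [413.6, -343.6, 337.7]
ee_rot: [-1.571, -0.039, 0.036]
ft_force: [0.7, -0.0, -0.4]
finger_gap: 0.348
```

```bash
python3 - <<'E'
from meas import *
p,d,T,P=measure('wrist',['tray0','pump_top'],'w10')
measure('scene',['tray0','model0','pump_top'],'scene2')
plan([591,-304,310])
E
```

```text
tray0 mark 0.89 [ 446.1 -341.8    5.6]
tray0 mark 0.78 [ 451.3 -255.9    5.3]
tray0 sil 0.78 n 1540 uv 348.0 206.0 med [ 446.1 -261.8   14.8] zmax 28.0 rect [ 439.2 -257.6] [94.  53.9] 3.3
tray0 sil 0.59 n 1308 uv 282.0 202.0 med [ 444.7 -344.4   12.9] zmax 28.1 rect [ 435.8 -342.7] [92.1 47.5] 2.6
pump_top mark 0.7 [ 448.3 -257.     5.8]
pump_top sil 0.52 n 69 uv 319.0 366.0 med [ 534.9 -307.8  191.7] zmax 337.8 rect [ 469.7 -319.4] [137.5   7.7] 10.5
tray0 mark 0.78 [ 446.8 -266.     5.6]
tray0 mark 0.64 [ 442.9 -342.3    8.6]
tray0 mark 0.32 [ 724.4 -291.4   -5.1]
tray0 sil 0.82 n 275 uv 190.0 196.0 med [ 444.8 -262.6   15.8] zmax 28.5 rect [ 454.8 -260.9] [113.   58.1] 21.4
tray0 sil 0.48 n 201 uv 167.0 192.0 med [ 434.7 -337.8   17.5] zmax 28.9 rect [ 475.6 -317.1] [213.7  37.9] 28.1
tray0 sil 0.3 n 2332 uv 132.0 244.0 med [ 743.9 -277.3  113.4] zmax 199.9 rect [ 655.7 -313.3] [224.8  71.4] 17.0
model0 mark 0.79 [522.7 308.4   5.2]
model0 mark 0.58 [679.2 139.5  -1.8]
model0 mark 0.52 [399.1 303.3   4.3]
model0 sil 0.85 n 334 uv 388.0 202.0 med [413.9 304.5  24.3] zmax 36.3 rect [384.4 307.6] [60.4 84.7] 85.1
model0 sil 0.53 n 335 uv 392.0 232.0 med [533.9 299.4  25.5] zmax 178.8 rect [601.9 300.4] [ 60.3 251.5] 84.7
pump_top mark 0.67 [ 592.6 -304.7  204.5]
pump_top sil 0.66 n 247 uv 142.0 170.0 med [ 595.8 -302.9  204.7] zmax 209.3 rect [ 449.  -392.6] [376.   52.5] 32.1
pump_top sil 0.58 n 287 uv 274.0 306.0 med [793.6  38.1   9.6] zmax 12.7 rect [770.   37.4] [ 13.2 166.5] 85.7
TCP [ 413.8 -343.7  337.2] phi 92.8 ydir [ 0.001 -0.001 -1.   ] j [-0.33  0.11 -0.24  0.   -1.22 -1.19] F [-0.4  0.7 -0.7] gap 0.352 t 35.75
turn total (tool,deg) [0. 0. 0.] yaw -> 92.8
shift before turn [178.9  27.3  31.2]  after turn [178.9  27.2  31.1]
```

View pics/w10.png

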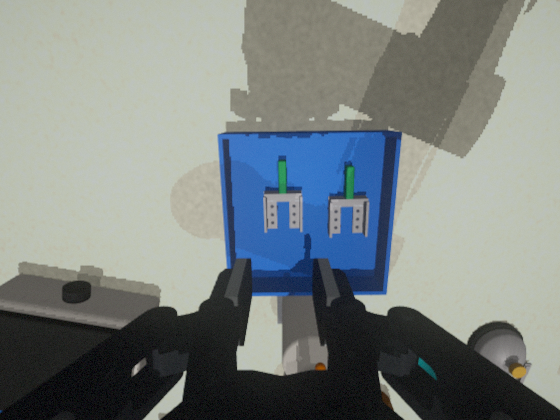

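View pics/scene2.png

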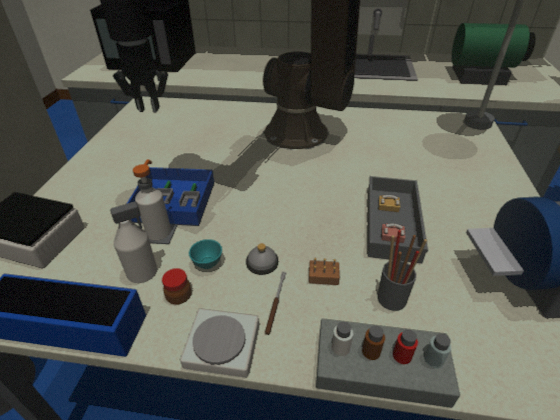

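Both trays lie flat in the tub at (283,200) and (348,207), and both models are in the crate. No other pieces are left on the bench. Now the pump at (591.5,-304.5).

move_arm:
  motion:
    - [[20, 0, 4, 0, 0, 0], [35, 0, 7, 0, 0, 0], [35, 0, 7, 0, 0, 0], [35, 0, 7, 0, 0, 0], [30, 0, 4, 0, 0, 0], [15, 0, 2, 0, 0, 0], [0, 0, 0, 0, 0, 0], [0, 0, 0, 0, 0, 0]]
  hand: 0

```text
time_s: 36.55
ee_pos: [592.3, -301.3, 336.1]
ee_rot: [-1.572, -0.038, 0.037]
ft_force: [-0.4, 0.0, -0.3]
finger_gap: -0.001
```

```bash
python3 - <<'E'
from meas import *
p,d,T,P=measure('wrist',['pump_top'],'w11')
measure('scene',['pump_top'],'scene3')
plan([591.5,-304.5,290])
E
```

```text
pump_top mark 0.94 [ 590.6 -302.4  208.8]
pump_top sil 0.59 n 3291 uv 280.0 215.0 med [ 584.1 -304.6  207.5] zmax 209.0 rect [ 614.  -304.4] [159.2  41. ] 3.1
pump_top mark 0.53 [ 593.5 -304.2  207.3]
pump_top sil 0.72 n 249 uv 141.0 170.0 med [ 595.7 -303.   205.1] zmax 209.4 rect [ 438.6 -399.3] [399.   55.3] 31.6
TCP [ 591.2 -302.   337.3] phi 92.7 ydir [ 0.002 -0.001 -1.   ] j [-0.18  0.32  0.03  0.   -1.28 -1.35] F [0.8 0.3 0.5] gap -0.001 t 36.85
turn total (tool,deg) [0.1 0.  0.1] yaw -> 92.7
shift before turn [ 0.  47.3 -2.5]  after turn [ 0.1 47.3 -2.5]
```

View pics/w11.png

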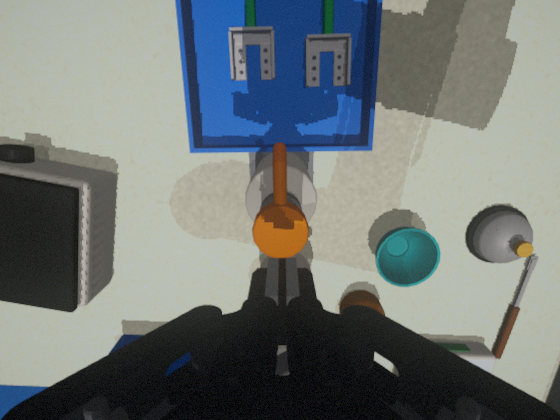

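The disc shows at (280,230), directly under the fingers. I descend to just above it.

move_arm:
  motion:
    - [[0, 20, -1, 0, 0, 0], [0, 20, -1, 0, 0, 0], [0, 10, 0, 0, 0, 0], [0, 2, 0, 0, 0, 0], [0, 0, 0, 0, 0, 0]]

```text
time_s: 37.35
ee_pos: [590.2, -305.4, 287.4]
ee_rot: [-1.574, -0.041, 0.029]
ft_force: [-0.7, -1.2, 0.4]
finger_gap: -0.003
```

```bash
python3 - <<'E'
from meas import *
plan([591.5,-303.5,261])
E
```

```text
TCP [ 590.2 -305.4  287.4] phi 92.6 ydir [ 0.007 -0.003 -1.   ] j [-0.18  0.35 -0.04  0.   -1.17 -1.34] F [-0.7 -1.2  0.4] gap -0.003 t 37.35
turn total (tool,deg) [0.2 0.  0.4] yaw -> 92.6
shift before turn [ 1.1 26.4  2. ]  after turn [ 1.3 26.4  1.9]
```

move_arm:
  motion:
    - [[1, 6, 1, 0, 0, 0], [0, 6, 0, 0, 0, 0], [0, 5, 0, 0, 0, 0], [0, 4, 0, 0, 0, 0]]

```text
time_s: 37.75
ee_pos: [591.9, -304.6, 269.1]
ee_rot: [-1.575, -0.044, 0.027]
ft_force: [-3.3, 1.8, 6.4]
finger_gap: -0.001
```

move_arm:
  motion:
    - [[0, 4, 0, 0, 0, 0], [0, 4, 0, 0, 0, 0], [0, 3, 0, 0, 0, 0]]

```text
time_s: 38.05
ee_pos: [591.9, -304.7, 260.5]
ee_rot: [-1.577, -0.046, 0.027]
ft_force: [-7.8, 8.4, 24.3]
finger_gap: 0.0
```

At the stop: 24 N, 20 mm down. I dwell briefly, then let it come up fully.

move_arm:
  motion:
    - [[0, 1, 0, 0, 0, 0], [0, -10, 0, 0, 0, 0], [0, -12, 0, 0, 0, 0], [0, -8, 0, 0, 0, 0], [0, 0, 0, 0, 0, 0], [0, 0, 0, 0, 0, 0]]

```text
time_s: 38.65
ee_pos: [592.4, -304.4, 293.4]
ee_rot: [-1.579, -0.05, 0.025]
ft_force: [-0.9, 0.2, -1.1]
finger_gap: 0.0
```

```bash
python3 - <<'E'
from meas import *
plan([591.5,-303.5,287])
measure('scene',['pump_top'],'scene4')
E
```

```text
TCP [ 592.4 -304.4  293.4] phi 92.7 ydir [ 0.016 -0.008 -1.   ] j [-0.18  0.34 -0.04  0.01 -1.17 -1.34] F [-0.9  0.2 -1.1] gap 0.0 t 38.65
turn total (tool,deg) [0.5 0.  0.9] yaw -> 92.7
shift before turn [-0.9  6.3  1. ]  after turn [-0.8  6.4  1. ]
pump_top mark 0.72 [ 593.2 -305.8  205.9]
pump_top sil 0.78 n 274 uv 142.0 171.0 med [ 594.6 -303.3  203.1] zmax 209.4 rect [ 443.9 -396.4] [388.  58.] 30.9
```

Pump is back up. Strokes two and three follow, pressing to z≈260 each time.

move_arm:
  motion:
    - [[-1, 7, 1, 0.5, 0, 0.9], [0, 7, 0, 0, 0, 0], [0, 7, 0, 0, 0, 0], [0, 6, 0, 0, 0, 0], [0, 4, 0, 0, 0, 0], [0, 3, 0, 0, 0, 0]]

```text
time_s: 39.4
ee_pos: [591.3, -303.6, 260.4]
ee_rot: [-1.572, -0.038, 0.04]
ft_force: [-11.9, 11.9, 37.8]
finger_gap: -0.001
```

move_arm:
  motion:
    - [[0, 0, 0, 0, 0, 0], [0, -10, 0, 0, 0, 0], [0, -12, 0, 0, 0, 0], [0, -8, 0, 0, 0, 0], [0, 0, 0, 0, 0, 0], [0, 0, 0, 0, 0, 0]]

```text
time_s: 40.0
ee_pos: [591.3, -303.2, 292.2]
ee_rot: [-1.573, -0.04, 0.04]
ft_force: [-0.2, -0.1, -0.9]
finger_gap: 0.004
```

move_arm:
  motion:
    - [[0, 7, 0, 0, 0, 0], [0, 7, 0, 0, 0, 0], [0, 6, 0, 0, 0, 0], [0, 5, 0, 0, 0, 0], [0, 4, 0, 0, 0, 0]]

```text
time_s: 40.5
ee_pos: [591.3, -303.2, 260.5]
ee_rot: [-1.573, -0.04, 0.041]
ft_force: [-2.8, 4.2, 20.9]
finger_gap: -0.001
```

move_arm:
  motion:
    - [[0, 1, 0, 0, 0, 0], [0, -10, 0, 0, 0, 0], [0, -12, 0, 0, 0, 0], [0, -20, 0, 0, 0, 0], [0, -20, 0, 0, 0, 0], [0, 0, 0, 0, 0, 0], [0, 0, 0, 0, 0, 0]]

```text
time_s: 41.2
ee_pos: [590.9, -302.7, 321.3]
ee_rot: [-1.573, -0.038, 0.044]
ft_force: [-0.6, -0.3, -0.9]
finger_gap: -0.004
```

```bash
python3 - <<'E'
from meas import *
measure('scene',['pump_top','bell_top'],'scene5')
measure('top',['bell_top','tray0','model0'],'top5')
plan([655,-10.5,200])
E
```

```text
pump_top mark 0.67 [ 592.9 -303.6  204.5]
pump_top mark 0.48 [400.9 304.2   4.1]
pump_top sil 0.56 n 224 uv 142.0 170.0 med [ 594.9 -301.5  206.1] zmax 209.0 rect [ 440.5 -373.2] [374.8  38. ] 25.7
bell_top mark 0.37 [655.4 -14.1  55.7]
bell_top mark 0.37 [ 444.1 -260.5    2.8]
bell_top mark 0.55 [654.3  -9.6  57.7]
bell_top sil 0.52 n 49 uv 262.0 184.0 med [653.9  -8.6  55.8] zmax 58.7 rect [654.6  -9.7] [16.4 16.2] 1.8
model0 mark 0.86 [402.6 305.4   6. ]
model0 mark 0.68 [521.6 306.3   1.9]
model0 sil 0.92 n 484 uv 126.0 240.0 med [523.  305.4  25.8] zmax 36.4 rect [522.1 309.1] [57.3 43.7] 86.1
model0 sil 0.86 n 541 uv 124.0 293.0 med [401.8 304.7  25.3] zmax 36.3 rect [399.9 309.3] [61.7 46.9] 89.8
model0 sil 0.39 n 42 uv 262.0 184.0 med [653.8  -8.6  55.5] zmax 58.2 rect [654.6  -8.6] [16.4 13.9] 1.8
TCP [ 591.2 -302.8  322.1] phi 93.0 ydir [-0.003 -0.004 -1.   ] j [-0.18  0.33  0.01  0.   -1.25 -1.34] F [ 0.  -0.7  0.1] gap -0.005 t 41.8
turn total (tool,deg) [ 0.2 -0.  -0.2] yaw -> 93.0
shift before turn [ 79.5 120.8 289. ]  after turn [ 79.1 122.1 288.6]
```

View pics/top5.png

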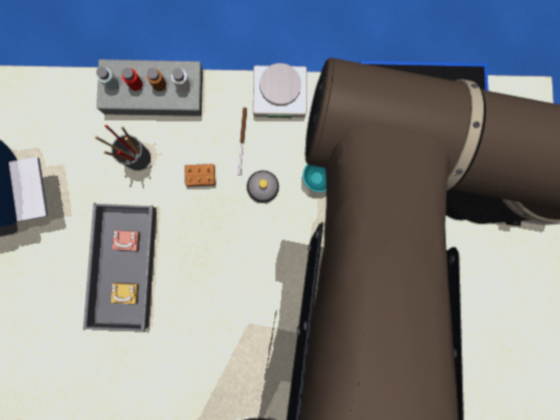

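The pump is up again, and the bell shows at (262,184), so its plunger is near (654.5,-10.5). I cross over to it at height.

move_arm:
  motion:
    - [[6, 0, 20, 0, 0, 0], [11, 0, 40, 0, 0, 0], [11, 0, 40, 0, 0, 0], [11, 0, 40, 0, 0, 0], [11, 0, 40, 0, 0, 0], [11, 0, 40, 0, 0, 0], [11, 0, 40, 0, 0, 0], [5, 0, 20, 0, 0, 0], [2, 0, 8, 0, 0, 0], [0, 0, 0, 0, 0, 0], [0, 0, 0, 0, 0, 0]]

```text
time_s: 42.9
ee_pos: [657.2, -1.6, 320.7]
ee_rot: [-1.574, -0.038, 0.041]
ft_force: [-0.0, -0.6, -0.0]
finger_gap: -0.001
```

```bash
python3 - <<'E'
from meas import *
p,d,T,P=measure('wrist',['bell_top'],'w12')
g=(np.abs(P[...,0]-655)<40)&(np.abs(P[...,1]+10)<40)&(P[...,2]>54)&(P[...,2]<62)&(d>0)
print(g.sum(),cv2.minEnclosingCircle(P[g][:,:2].astype(np.float32)),np.median(P[g],0))
plan([655,-10.5,200])
E
```

```text
bell_top mark 0.72 [655.6  -9.3  55.7]
bell_top sil 0.69 n 305 uv 274.0 186.0 med [655.  -11.5  56.5] zmax 58.5 rect [657.5 -11.3] [24.  21.2] 2.5
258 ((655.1873168945312, -11.526812553405762), 9.806111335754395) [655.04134805 -11.47095682  56.75462621]
TCP [657.1  -2.3 320.7] phi 92.8 ydir [-0.002 -0.004 -1.   ] j [ 0.29  0.32 -0.01  0.   -1.25 -1.82] F [-0.   0.7 -0. ] gap 0.006 t 43.05
turn total (tool,deg) [ 0.2 -0.  -0.1] yaw -> 92.8
shift before turn [ -2.3 120.8  -7.6]  after turn [ -2.5 120.7  -8.1]
```

View pics/w12.png

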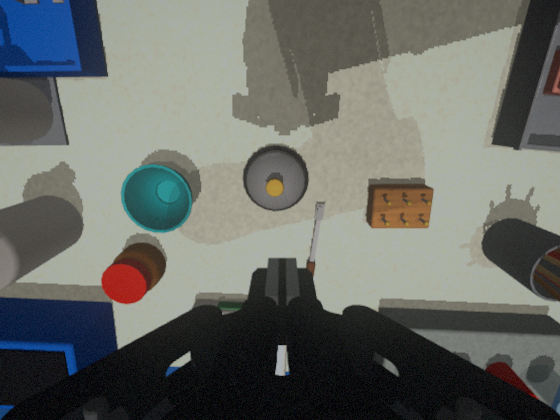

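Plunger centre is (655,-11.5), seen at pixel (274,187). I go down to about 8 mm above it.

move_arm:
  motion:
    - [[-2, 25, -5, 0, 0, 0], [0, 40, -4, 0, 0, 0], [0, 40, 0, 0, 0, 0], [0, 40, 0, 0, 0, 0], [0, 22, 0, 0, 0, 0], [0, 6, 0, 0, 0, 0], [0, 0, 0, 0, 0, 0], [0, 0, 0, 0, 0, 0]]

```text
time_s: 43.85
ee_pos: [656.9, -20.9, 147.1]
ee_rot: [-1.574, -0.035, 0.026]
ft_force: [-0.6, 0.4, 0.1]
finger_gap: -0.001
```

```bash
python3 - <<'E'
from meas import *
plan([655,-11.5,124])
E
```

```text
TCP [656.9 -20.9 147.1] phi 92.2 ydir [ 0.006 -0.004 -1.   ] j [ 0.27  0.46 -0.22  0.01 -0.88 -1.8 ] F [-0.6  0.4  0.1] gap -0.001 t 43.85
turn total (tool,deg) [0.2 0.  0.4] yaw -> 92.2
shift before turn [-1.7 23.   9.6]  after turn [-1.5 23.1  9.5]
```

move_arm:
  motion:
    - [[-1, 2, 5, 0.2, 0, 0.4], [0, 4, 4, 0, 0, 0], [0, 5, 0, 0, 0, 0], [0, 0, 0, 0, 0, 0], [0, 0, 0, 0, 0, 0]]

```text
time_s: 44.35
ee_pos: [657.8, -10.5, 140.4]
ee_rot: [-1.569, -0.036, 0.026]
ft_force: [0.9, 0.4, -0.8]
finger_gap: -0.001
```

```bash
python3 - <<'E'
from meas import *
plan([655,-11.5,124])
E
```

```text
TCP [657.8 -10.5 140.4] phi 92.3 ydir [ 0.007  0.002 -1.   ] j [ 0.28  0.47 -0.23  0.   -0.87 -1.81] F [ 0.9  0.4 -0.8] gap -0.001 t 44.35
turn total (tool,deg) [-0.1 -0.   0.4] yaw -> 92.3
shift before turn [-2.9 16.3 -0.9]  after turn [-2.8 16.4 -0.9]
```

move_arm:
  motion:
    - [[-2, 4, -1, 0, 0, 0.4], [-1, 4, 0, 0, 0, 0], [0, 3, 0, 0, 0, 0], [0, 3, 0, 0, 0, 0]]

```text
time_s: 44.75
ee_pos: [654.8, -11.6, 126.0]
ee_rot: [-1.569, -0.031, 0.031]
ft_force: [-0.8, 1.0, 3.9]
finger_gap: -0.003
```

move_arm:
  motion:
    - [[0, 2, 0, 0, 0, 0], [0, 2, 0, 0, 0, 0]]

```text
time_s: 44.95
ee_pos: [654.9, -11.6, 123.3]
ee_rot: [-1.57, -0.032, 0.032]
ft_force: [-10.1, 3.2, 26.5]
finger_gap: 0.001
```

At its stop (26 N, z 123.3). I dwell, then rise clear.

move_arm:
  motion:
    - [[0, 0.5, 0, 0, 0, 0], [0, -10, 0, 0, 0, 0], [0, -30, 0, 0, 0, 0], [0, -40, 0, 0, 0, 0], [0, -40, 0, 0, 0, 0], [0, -40, 0, 0, 0, 0], [0, -20, 0, 0, 0, 0], [0, 0, 0, 0, 0, 0], [0, 0, 0, 0, 0, 0]]

```text
time_s: 45.85
ee_pos: [654.1, -12.6, 312.6]
ee_rot: [-1.571, -0.031, 0.032]
ft_force: [-0.3, 0.3, -1.1]
finger_gap: -0.001
```

```bash
python3 - <<'E'
from meas import *
measure('scene',['pump_top','bell_top','tray0','model0'],'scene6')
measure('wrist',['bell_top'],'w13')
print(r.state()['ft_force'],r.state()['ee_pos'],r.state()['time_s'])
E
```

```text
pump_top mark 0.52 [ 592.  -304.4  205.2]
pump_top sil 0.82 n 234 uv 142.0 170.0 med [ 595. -302.  205.] zmax 209.4 rect [ 431.6 -383.6] [396.2  40. ] 27.6
bell_top mark 0.43 [654.  -12.8  56.3]
bell_top sil 0.55 n 63 uv 260.0 247.0 med [659.5 -13.1  55.2] zmax 58.5 rect [630.1 -22.9] [75.6 17.4] 19.8
tray0 mark 0.66 [ 447.4 -342.     5.8]
tray0 mark 0.62 [ 444.4 -261.2    3.2]
tray0 mark 0.33 [ 6.775e+02 -1.428e+02  5.000e-01]
tray0 sil 0.76 n 309 uv 190.0 196.0 med [ 445.1 -262.1   14.8] zmax 29.1 rect [ 455.1 -261.3] [154.6  59.2] 21.2
tray0 sil 0.43 n 168 uv 167.0 192.0 med [ 434.6 -338.2   18.4] zmax 28.8 rect [ 438.9 -336.8] [88.9 35.2] 30.1
model0 mark 0.73 [522.6 311.6   4.1]
model0 mark 0.66 [400.7 306.3   2.7]
model0 sil 0.78 n 327 uv 388.0 203.0 med [417.1 303.5  24.3] zmax 36.0 rect [389.3 305.3] [56.2 76. ] 87.2
model0 sil 0.59 n 343 uv 392.0 232.0 med [533.1 300.8  24.9] zmax 36.5 rect [597.8 300.8] [ 60.4 254.4] 84.7
model0 sil 0.36 n 53 uv 260.0 247.0 med [659.6 -12.7  56.4] zmax 58.6 rect [655.8 -13.1] [19.9 16.7] 9.2
bell_top mark 0.61 [653.9  -8.   55.1]
bell_top sil 0.62 n 263 uv 283.0 192.0 med [654.4 -11.6  56.7] zmax 58.3 rect [654.5 -11.8] [18.  18.5] 48.4
[ 0.55876643  0.7740864  -0.04888478] [654.21591133 -12.540822   311.87299803] 46.45
```

View pics/scene6.png

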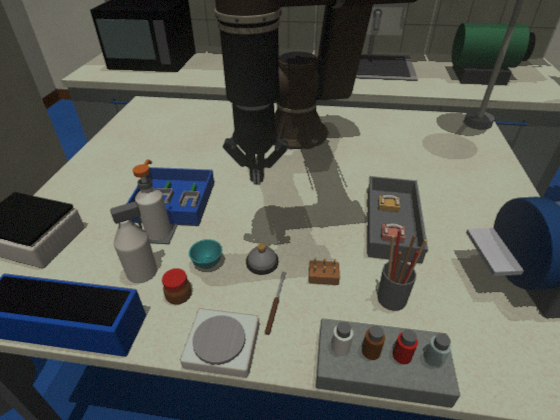

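The scene view shows trays in the tub at (167,192) and (190,196), and models in the crate at (388,203) and (392,232). The bell and pump are up, the bystanders haven't moved, and the arm is clear, so I hand in.

```bash
python3 -c "
from cell import r
print(r.sign_off())"
```

```text
the job is handed in; nothing more can be done
None
```

I cleared the bench, pumped the tub three times, rang the bell and handed the job in at about 46 s. Two trays and two models (one yellow, one pink) were present; I saw no third of either.

- **Trays and models:** Both trays lie in the blue tub, and both models stand on the crate floor. The final camera check put the tray origins at about (445,-261) and (447,-342), and the models at (401,306) and (523,312).
- **Pump:** I pressed the head to its stop three times, with about 20 mm of travel each. The reaction was 21–38 N, so the second stroke came close to the 40 N limit. I raised the tool clear after every stroke, and the last picture shows the head at about 205–209 mm, which is fully up.
- **Bell:** I pressed the plunger to its stop once, with a 26 N reaction. The last wrist picture shows it back up at about 57 mm.
- **Bystanders:** They look unmoved in the final scene picture; I did not measure their positions. I noticed no piece being knocked aside.
- **Network reports:** The networks gave a few wrong, mostly low-scoring detections, such as the bowl as a tray or as the station. I ruled these out against the pictures. No check failed, but the hand-in gave no verdict.

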